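# Turn a stone-slice carrier over with the hinged flipper

## Task

Set the carrier plate, polished stone slice outwards, onto the sloping flipper of the turnover jig so that it lies flat with both pins through its two holes, and let go. Then swing the flipper all the way over by its side handle so that the carrier drops face-down into the nest, and swing the empty flipper back to its rest, leaving the carrier lying flat in the nest. Leave the other things on the bench where they are.

Things in the scene. Friction and masses are not known exactly. Their poses are not given: they have to be found in the camera images.
- carrier: Loose steel carrier plate, 90 (x) by 56 (y) by 10 mm, 0.20 kg, lying face up on the bench. Origin at the centre of its back (underside at the start), z out of its face. A pale stone slice 44 x 46 x 3 mm is bonded to the middle of the face. Two through holes, 12 mm in diameter, lie on its x axis 33 mm either side of the centre. Same after a half turn about z. Can be taken across its 56 mm width.
- carrier_face (a point): Centre of the outer face of the carrier's stone slice, 13 mm above the carrier's origin; same axes as the carrier.
- jig: Grey base plate of the turnover jig, 235 (x) by 90 (y) by 12 mm, fixed to the bench. Origin on the bench surface right under the hinge, whose axis is 36 mm above the bench; y along the hinge, z up. The open flipper lies on the +x side (roughly to the robot's left), the nest on the -x side (roughly to its right).
- flipper (a joint): Angle of the flipper about its hinge: 0 = open, resting on its stop, its seating face sloping 35 degrees up from the hinge towards the jig's +x; 0.96 rad = upright; 2.01 rad = swung fully over, facing the nest. Free turning, soft damping 0.08 N m s/rad, mass 0.28 kg; its weight carries it to either end.
- flipper_hinge (a point): Middle of the hinge axis, turning with the flipper: x along the flipper away from the hinge, y along the hinge, z out of its seating side. The flipper is an metal leaf 40 mm wide (narrower than the carrier), 8 mm thick, ending 126 mm from the hinge; its seating face lies at z = -9 mm.
- flipper_seat (a point): Point on the flipper's seating face midway between its two pins, 60 mm from the hinge; axes as flipper_hinge. The pins stand along z at x = -33 and +33 mm, each 9 mm in diameter for 4 mm, then tapering to 4 mm at the tip, 11 mm up. A seated carrier has its origin here and its x along this x, either way round; it slides off the pins by itself once well past upright.
- flipper_grip (a point): Middle of the handle: a round black bar 14 mm in diameter, 50 mm long, parallel to the hinge, free beside the leaf's outer end, with an 18 mm collar at its +y end. In flipper_hinge axes at x = 118, y = 65, z = -13 mm. Fingers can close on it from above, one on each jig x side; it turns between them. Height over the bench 93 mm open, 155 mm at its top, 106 mm swung over.
- nest: Nest for the turned carrier: a rectangular pocket, x from -48 to +50 mm, 62 mm wide (y), 8 mm deep, on the jig, with finger gaps in its long sides and guide horns at its corners (26 mm high outside, 14 mm at the hinge); its floor slopes 30 degrees down towards the hinge. Origin on the floor, z square out of it, x down the slope towards the hinge. A carrier lying face-down has its back 13 mm up.
- jar: Round gem jar with a white snap lid, 50 mm across, 24 mm high; a bystander. Origin at the centre of its underside.
- dish: Round shallow steel dish, 83 mm across, 13 mm high; a bystander. Origin at the centre of its underside.
- stone: Rough dark stone, 54 x 77 x 41 mm; a bystander. Origin at the centre of its underside.
- opal_mid: Brown rough stone with a blue opal face, 47 x 86 x 45 mm; a bystander. Origin at the centre of its underside.
- opal_small: Smaller opal stone, 38 x 49 x 26 mm; a bystander. Origin at the centre of its underside.
- tape: Roll of tape lying flat, 67 mm across, 19 mm high; a bystander. Origin at the centre of its underside.
There are look-alikes about, which are no part of the job. Leave any blue or yellow look-alike of the carrier alone.

How it is judged:
By the outcome, as a careful person would: the job done as asked, in the order asked, and still so for the second after the job is handed in, with the robot touching nothing.
It also fails if it takes over 67 s, if anything falls off the work surface, if the arm or the gripper's body presses on something with over 40 N, if the wrist force passes 120 N, or if a joint passes its speed limit or range.

## Robot

A 6-joint arm with a two-finger parallel gripper is mounted at the origin on a cart in front of the work surface, level with it; the furniture and walls round the work are solid. World frame = base frame: x ahead of the robot, y to its left, z up, the work surface at z = 0. Lengths are in m, angles in rad, forces in N, time in s.
With the tool pointing down it reaches from about 0.425 to 1.125 m from the base axis. Payload 14.9 kg.
Tool frame: the origin (TCP) lies on the centre line of the jaws, within the pads' length; the fingertips stand 17 mm ahead of it and the grasp point (between the pads) lies 2 mm behind it; z points along the fingers, x is the direction in which the jaws open and shut, and the axes are right-handed (so a half turn about z gives the same grasp; the last joint's range is limited). The gripper opens to 91 mm and grips with 3 to 60 N. Pads are 32 mm wide; open, the fingers measure 118 mm over their backs; the gripper's body (76 mm by 178 mm) begins 60 mm behind the grasp point.
Start: joints at [-1.29, 0.379, 1.734, -0, 1.028, -0.033], TCP at [0.216, -0.666, 0.231] pointing down, gripper open.
Joint ranges: [-2.77, 2.77], [-0.74, 2.19], [0, 2.66], [-1.06, 4.2], [0.31, 2.87], [-3.08, 3.08]. Speed limits (rad/s): [1.89, 1.89, 2.39, 3.14, 3.14, 3.14].

## Interface

Orientations are given as a unit quaternion [x, y, z, w].
In Python, from bench import bot gives the robot as it stands.
- The arm moves only by the tool step_arm, never from a script. Its argument "targets" is a list of rows, each a list of 3 entries, a list of its own where there are three numbers: the shift along the tool's x, y, z in m, then the turn, a rotation vector about the tool's x, y, z in rad, then the opening, from -1 (shut) to 1 (fully open). In form: [[[tx, ty, tz], [ax, ay, az], gripper], ...]. A call has 1 to 20 rows; each row is the pose to reach, as a shift and turn from the pose commanded when the call began, along the tool's axes at that moment; what a row does not reach only later rows make up. A row lasts 1/8 s, in which the tool goes at most 62.5 mm and 10.7 degrees, less where a joint would pass 70% of its speed; a pose out of reach is approached as far as the arm can. A call with a gripper value outside its range is refused whole. The fingers move at their own pace and stop on an object; the grip force is fixed at half the most. Time passes only in rows, so rows that repeat a pose let the fingers close. It gives the time, the measured TCP pose, the force and the opening at its end, in the units of the state.
- bot.get_obs(): the state, without advancing time (a new reading comes with each control period).
- bot.snapshot(name): name is "scene" or "top"; returns the picture (480x640x3 uint8, blue, green, red); there is no depth.
- bot.get_calibration(name): a dict with "camera_matrix" (3x3 intrinsics, pixels), "world_to_cam" (4x4, takes a point from world to camera coordinates). Camera axes: x right, y up, looking along -z (the intrinsics and any distortion apply to the point x, -y, -z); pixel columns grow to the right and rows downward; lengths in m; the calibration is good to about 2 mm. A picture is of the moment at which its call begins. get_calibration takes no time and is no camera call.
- bot.job_done(): hands the job in, once; it reports no verdict.
The state is a dict: "clock": time; "joint_pos": joint angles; "dq": joint speeds; "effort": joint torques, N m; "position": TCP position; "orientation": TCP orientation; "force": force on the tool from outside, world axes, zero at the start; "wrist_torque": the same for the moment, N m; "gripper_width": finger opening in m.
Only numpy, scipy, OpenCV 4.12 (cv2) and the standard library are available. Lean on these libraries where they do the work, as an engineer would, in place of code of your own. Each camera call takes 0.05 s, during which the arm holds its last target.

## Working session

There is one attempt and no reset: what is moved stays moved. The work goes in short steps, Python scripts to look and compute and a tool call to move; the robot and the scene stay as the last step left them, time stands still between calls to the robot, and variables do not carry over. Pictures are saved under pics/ and viewed, and the job is handed in when it is done.

Besides the shell and the picture viewer there is one more tool, called as name(argument=value, ...), one argument or row to a line, values as JSON. step_arm: Moves the arm, as the interface text tells. Its arguments: {"type":"object","properties":{"targets":{"type":"array","items":{"type":"array"}}},"required":["targets"]}

```bash
mkdir -p pics; ls; python3 - <<'E'
from bench import bot
import cv2
o=bot.get_obs(); print({k:(v if not hasattr(v,'round') else v) for k,v in o.items()})
for n in ("scene","top"):
    cv2.imwrite(f"pics/{n}0.png",bot.snapshot(n)); c=bot.get_calibration(n); print(n,c)
E
```

```text
pics
{'clock': 0.0, 'joint_pos': array([-1.29032320e+00,  3.79425336e-01,  1.73479221e+00,  2.33243922e-05,
        1.02848671e+00, -3.33105267e-02]), 'dq': array([-2.79513887e-04, -6.22580539e-05, -1.52106052e-04, -1.31512289e-03,
       -1.42533491e-03, -3.90925916e-04]), 'effort': array([-1.07898286e-03, -7.63730764e+01, -4.34375596e+01,  6.49807742e-02,
        4.24760627e-02, -8.82775043e-05]), 'position': array([ 0.21594778, -0.66545388,  0.23027085]), 'orientation': array([ 8.08902923e-01, -5.87941963e-01, -4.32323415e-04, -3.49446622e-04]), 'force': array([-0.052188  , -0.54934823, -0.56326552]), 'wrist_torque': array([-0.00251382, -0.02188401,  0.01820298]), 'gripper_width': 0.09146245350137727}
scene {'camera_matrix': array([[601.74374351,   0.        , 318.26725912],
       [  0.        , 601.74374351, 244.96492449],
       [  0.        ,   0.        ,   1.        ]]), 'world_to_cam': array([[-0.8393702 , -0.54342709,  0.0120282 ,  0.4639674 ],
       [ 0.36082163, -0.54049742,  0.76004624, -0.2863028 ],
       [-0.4065285 ,  0.6423002 ,  0.64975767, -1.39677095],
       [ 0.        ,  0.        ,  0.        ,  1.        ]])}
top {'camera_matrix': array([[529.28361295,   0.        , 315.89380164],
       [  0.        , 529.28361295, 241.947944  ],
       [  0.        ,   0.        ,   1.        ]]), 'world_to_cam': array([[ 0.0036874 , -0.99997787, -0.0055381 , -0.00245148],
       [ 0.9911881 ,  0.00292156,  0.13242968, -0.57888707],
       [-0.13241057, -0.00597762,  0.99117693, -1.2962294 ],
       [ 0.        ,  0.        ,  0.        ,  1.        ]])}
```

View pics/scene0.png

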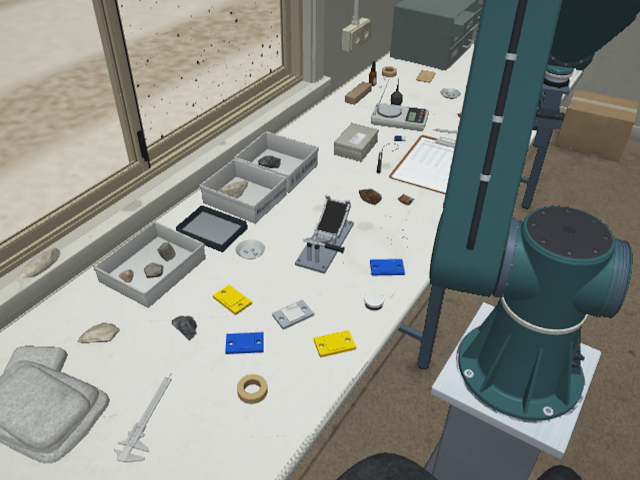

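View pics/top0.png

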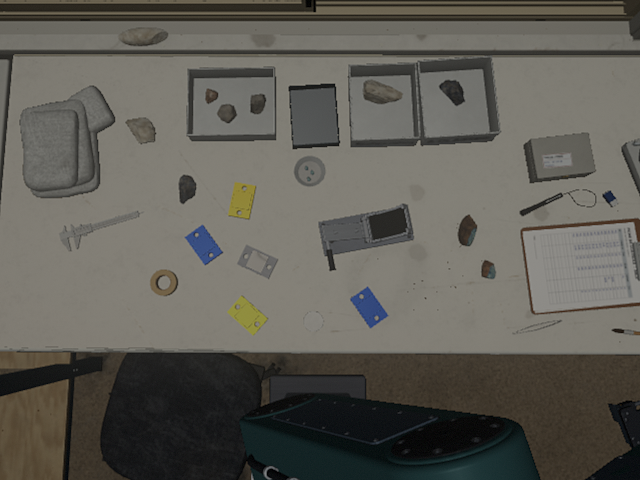

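```bash
python3 - <<'E'
import cv2,numpy as np
a=cv2.imread("pics/top0.png"); b=cv2.imread("pics/scene0.png")
cv2.imwrite("pics/c1.png",cv2.resize(cv2.convertScaleAbs(a[190:290,225:425],alpha=1.8),None,fx=4,fy=4,interpolation=cv2.INTER_CUBIC))
cv2.imwrite("pics/c2.png",cv2.resize(b[190:340,250:400],None,fx=4,fy=4,interpolation=cv2.INTER_CUBIC))
E
```

```text
(no output)
```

View pics/c1.png

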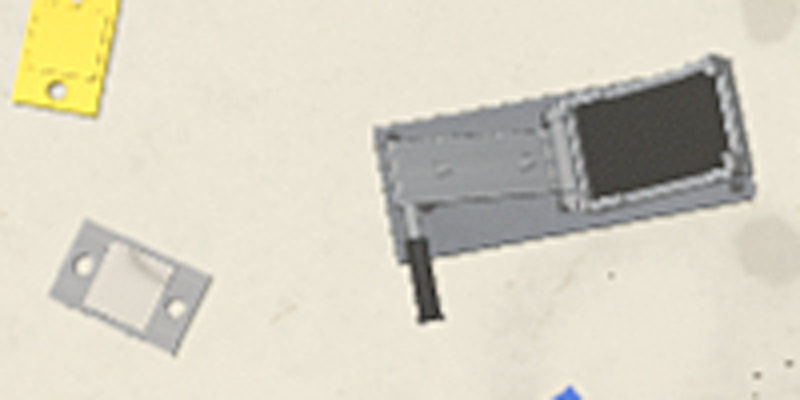

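View pics/c2.png

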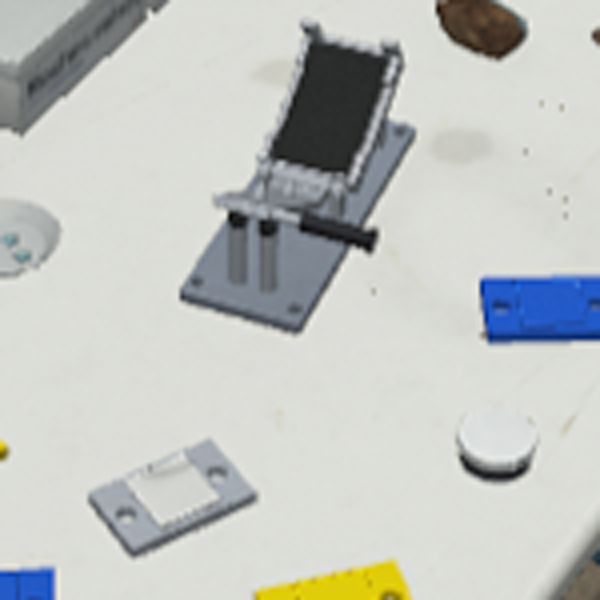

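```bash
python3 - <<'E'
import cv2,numpy as np
a=cv2.imread("pics/top0.png"); b=cv2.imread("pics/scene0.png")
cv2.imwrite("pics/d1.png",cv2.resize(cv2.convertScaleAbs(a[200:275,317:417],alpha=2),None,fx=8,fy=8,interpolation=cv2.INTER_CUBIC))
cv2.imwrite("pics/d2.png",cv2.resize(b[192:275,290:360],None,fx=7,fy=7,interpolation=cv2.INTER_CUBIC))
cv2.imwrite("pics/d3.png",cv2.resize(cv2.convertScaleAbs(a[240:282,232:284],alpha=1.8),None,fx=12,fy=12,interpolation=cv2.INTER_CUBIC))
cv2.imwrite("pics/d4.png",cv2.resize(b[296:332,268:318],None,fx=12,fy=12,interpolation=cv2.INTER_CUBIC))
E
```

```text
(no output)
```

View pics/d1.png

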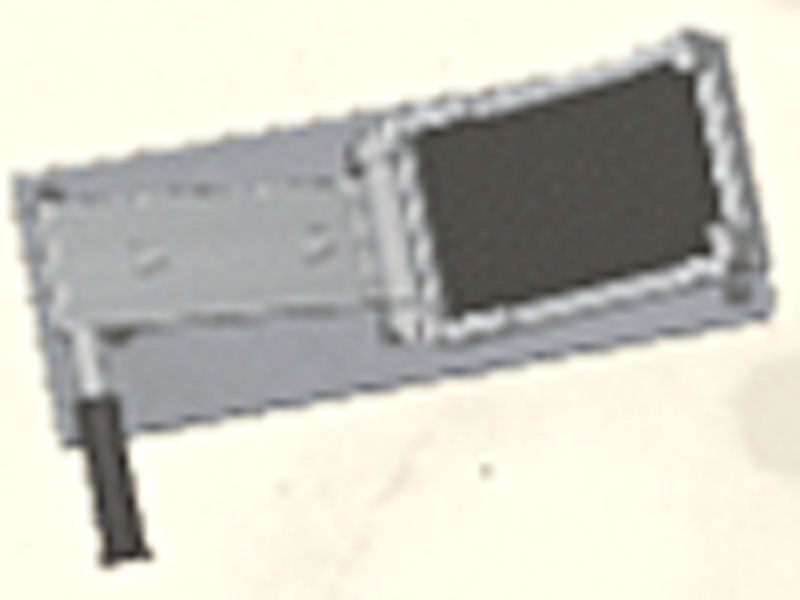

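View pics/d2.png

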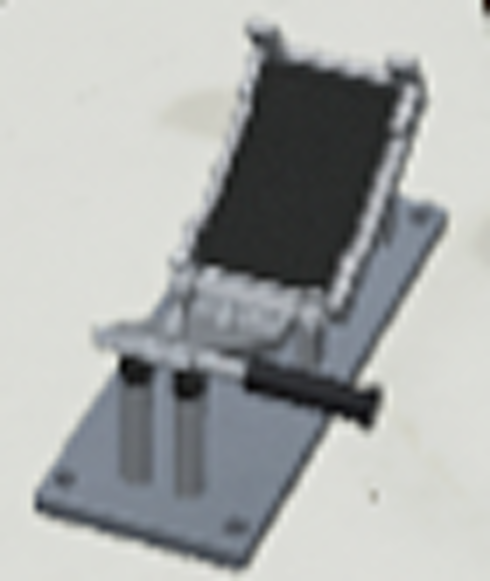

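View pics/d3.png

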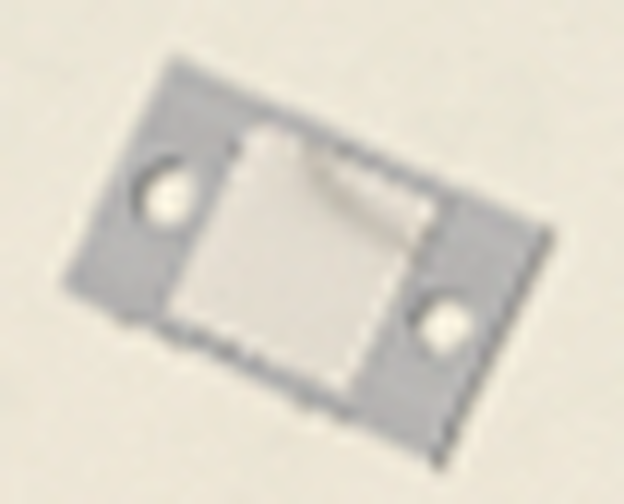

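View pics/d4.png

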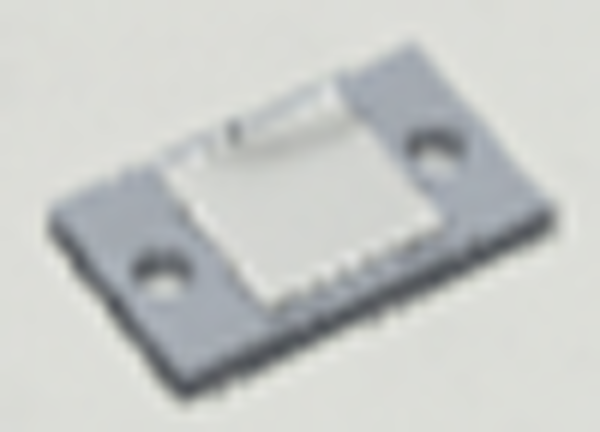

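```bash
cat > h.py <<'E'
import numpy as np, cv2
from scipy.optimize import least_squares
from scipy.spatial.transform import Rotation as R
from bench import bot
C={n:bot.get_calibration(n) for n in("scene","top")}
def proj(n,P):
    c=C[n];P=np.atleast_2d(P);W=c["world_to_cam"];q=P@W[:3,:3].T+W[:3,3]
    q=q*[1,-1,-1];u=q@c["camera_matrix"].T;return u[:,:2]/u[:,2:]
def ray(n,uv,z):
    c=C[n];W=c["world_to_cam"];d=np.linalg.inv(c["camera_matrix"])@[uv[0],uv[1],1]
    d=W[:3,:3].T@(d*[1,-1,-1]);o=-W[:3,:3].T@W[:3,3];return o+d*(z-o[2])/d[2]
def Rz(y):return R.from_euler('z',y).as_matrix()
c,s=np.cos(np.radians(35)),np.sin(np.radians(35))
def flip(p,th=0):  # flipper_hinge->jig
    a=np.radians(35)+th;c,s=np.cos(a),np.sin(a)
    x,y,z=p;return np.array([c*x-s*z,y,.036+s*x+c*z])
def px(U,V,sc,ox,oy):return ((U+.5)/sc-.5+ox,(V+.5)/sc-.5+oy)
E
cat > fit.py <<'E'
from h import *
t=lambda U,V:("top",px(U,V,8,317,200)); S=lambda U,V:("scene",px(U,V,7,290,192))
obs=[("b",(1,-.045),t(15,178)),("b",(1,.045),t(65,443)),("b",(0,.045),t(770,315)),
("b",(1,-.045),S(38,498)),("b",(1,.045),S(240,562)),("b",(0,.045),S(445,215)),
("f",(.118,.090,-.013),t(125,556)),("f",(.118,.040,-.013),t(98,400)),("f",(.118,.040,-.013),S(248,377)),("f",(.118,.09,-.013),S(372,407)),
("f",(.126,-.02,-.009),t(48,202)),("f",(.126,.02,-.009),t(70,330)),("f",(.126,-.02,-.010),S(96,335)),
("f",(.093,0,-.004),t(150,258)),("f",(.027,0,-.004),t(320,245))]
def res(p,full=False):
    r=[]
    for k,q,(n,uv) in obs:
        P=np.array([p[3]+.235*q[0],q[1],.012]) if k=="b" else flip(q)
        w=Rz(p[2])@P+[p[0],p[1],0]
        r.append(proj(n,w)[0]-uv)
    return np.array(r) if full else np.ravel(r)
f=least_squares(res,[.65,-.1,np.pi/2,-.117],loss='soft_l1')
print(f.x,np.degrees(f.x[2])); 
for o,r in zip(obs,res(f.x,True)):print(o[0],o[1],o[2][0],r.round(2))
t=lambda U,V:("top",px(U,V,12,232,240)); S=lambda U,V:("scene",px(U,V,12,268,296))
co=[((-1,-1),t(178,58)),((-1,1),t(63,285)),((1,-1),t(554,232)),((1,1),t(440,465)),
((1,-1),S(412,40)),((-1,-1),S(52,217))if 0 else ((1,1),S(552,210)),]
# solve assoc by top ray
P=np.array([ray("top",o[1][1],.01) for o in co[:4]]);print(P)
print([ray("scene",S(U,V)[1],.01) for U,V in((412,40),(52,215),(183,375),(552,208))])
Hh=[ray("top",t(U,V)[1],.01) for U,V in((165,195),(443,322))];print(Hh)
Hs=[ray("scene",S(U,V)[1],.01) for U,V in((162,265),(437,148))];print(Hs)
E
python3 fit.py
```

```text
[ 0.61247361 -0.12592087  1.75934165 -0.1187456 ] 100.8028514594918
b (1, -0.045) top [-1.34  0.03]
b (1, 0.045) top [-1.12  0.94]
b (0, 0.045) top [0.56 0.17]
b (1, -0.045) scene [-1.18 -0.85]
b (1, 0.045) scene [ 0.47 -1.29]
b (0, 0.045) scene [ 0.36 -1.37]
f (0.118, 0.09, -0.013) top [0.12 0.62]
f (0.118, 0.04, -0.013) top [-0.39 -0.21]
f (0.118, 0.04, -0.013) scene [-0.16 -0.85]
f (0.118, 0.09, -0.013) scene [-0.03 -0.28]
f (0.126, -0.02, -0.009) top [-0.47  0.21]
f (0.126, 0.02, -0.009) top [-0.13  0.35]
f (0.126, -0.02, -0.01) scene [-0.17 -1.53]
f (0.093, 0, -0.004) top [ 0.32 -0.07]
f (0.027, 0, -0.004) top [-0.24 -0.09]
[[0.57586203 0.17872744 0.01      ]
 [0.52688089 0.20228943 0.01      ]
 [0.53858682 0.09747046 0.01      ]
 [0.48869627 0.12108288 0.01      ]]
[array([0.53838807, 0.09986357, 0.01      ]), array([0.57238436, 0.18343984, 0.01      ]), array([0.52392426, 0.20444247, 0.01      ]), array([0.48662705, 0.12416161, 0.01      ])]
[array([0.54628349, 0.18088879, 0.01      ]), array([0.51921348, 0.12091898, 0.01      ])]
[array([0.54510497, 0.18221016, 0.01      ]), array([0.51623506, 0.12318802, 0.01      ])]
```

```bash
cat >> h.py <<'E'
JIG=np.array([.6125,-.1259]);JY=np.radians(100.8)
def jw(p):return Rz(JY)@np.asarray(p)+[*JIG,0]
def cmd(pos,Rm):
    o=bot.get_obs();R0=R.from_quat(o["orientation"])
    d=R0.inv().apply(np.asarray(pos)-o["position"]);r=(R0.inv()*R.from_matrix(Rm)).as_rotvec()
    print("shift",d.round(4),"turn",r.round(4))
def down(yaw): # tool x yaw deg, z down
    y=np.radians(yaw);x=np.array([np.cos(y),np.sin(y),0]);z=np.array([0,0,-1.]);return np.stack([x,np.cross(z,x),z],1)
def tilt(th=0,sgn=-1): # tool x=-jig y, z=-flipper z
    a=np.radians(35)+th;zf=Rz(JY)@[-np.sin(a),0,np.cos(a)];x=Rz(JY)@[0,sgn,0];z=-zf;return np.stack([x,np.cross(z,x),z],1)
def st():
    o=bot.get_obs();print("t",o["clock"],"q",o["joint_pos"].round(3),"p",o["position"].round(4),"F",o["force"].round(1),"w",round(o["gripper_width"],4));print(R.from_quat(o["orientation"]).as_matrix().round(3))
E
python3 - <<'E'
from h import *
cmd([.55,-.3,.23],down(-50)); cmd([.5315,.151,.12],down(-24.8))
print(jw(flip([.06,0,-.009])),jw(flip([.118,.065,-.013])),tilt())
E
```

```text
shift [-0.2446 -0.4305  0.0006] turn [-2.000e-04  1.000e-03 -3.844e-01]
shift [-0.6791 -0.5521  0.111 ] turn [-4.000e-04  9.000e-04 -8.242e-01]
[ 0.60232308 -0.07255069  0.06304222] [ 0.52914185 -0.03580754  0.09303304] [[ 0.98228725  0.15349379 -0.10747751]
 [ 0.18738131 -0.80464261  0.56341682]
 [ 0.         -0.57357644 -0.81915204]]
```

step_arm(
  targets=[
    [[-0.245,-0.43,0],[0,0,-0.384],1],
    [[-0.245,-0.43,0],[0,0,-0.384],1],
    [[-0.245,-0.43,0],[0,0,-0.384],1],
    [[-0.245,-0.43,0],[0,0,-0.384],1],
    [[-0.245,-0.43,0],[0,0,-0.384],1],
    [[-0.245,-0.43,0],[0,0,-0.384],1],
    [[-0.245,-0.43,0],[0,0,-0.384],1],
    [[-0.245,-0.43,0],[0,0,-0.384],1],
    [[-0.679,-0.552,0.111],[0,0,-0.824],1],
    [[-0.679,-0.552,0.111],[0,0,-0.824],1],
    [[-0.679,-0.552,0.111],[0,0,-0.824],1],
    [[-0.679,-0.552,0.111],[0,0,-0.824],1],
    [[-0.679,-0.552,0.111],[0,0,-0.824],1],
    [[-0.679,-0.552,0.111],[0,0,-0.824],1],
    [[-0.679,-0.552,0.111],[0,0,-0.824],1],
    [[-0.679,-0.552,0.111],[0,0,-0.824],1],
    [[-0.679,-0.552,0.111],[0,0,-0.824],1],
    [[-0.679,-0.552,0.111],[0,0,-0.824],1],
  ],
)

```text
clock: 2.35
position: [0.5315, 0.1498, 0.12]
orientation: [0.977, -0.215, -0.0, 0.0]
force: [-0.1, -0.0, 0.3]
gripper_width: 0.0913
```

```bash
python3 - <<'E'
from h import *
st(); cmd([.5315,.151,.06],down(-24.8)); cmd([.5315,.151,.0185],down(-24.8))
cv2.imwrite("pics/s1.png",cv2.resize(bot.snapshot("scene")[200:380,200:440],None,fx=3,fy=3)); cv2.imwrite("pics/t1.png",cv2.resize(cv2.convertScaleAbs(bot.snapshot("top")[180:330,160:360],alpha=1.8),None,fx=3.9,fy=3.9))
E
```

```text
t 2.35 q [ 0.233  0.315  2.077 -0.     0.75   0.666] p [0.5315 0.1498 0.12  ] F [-0.1 -0.   0.3] w 0.0913
[[ 0.908 -0.42  -0.   ]
 [-0.42  -0.908 -0.   ]
 [-0.     0.    -1.   ]]
shift [-0.0005 -0.0011  0.06  ] turn [ 0.0002  0.0001 -0.0002]
shift [-0.0005 -0.0011  0.1015] turn [ 0.0002  0.0001 -0.0002]
```

View pics/s1.png

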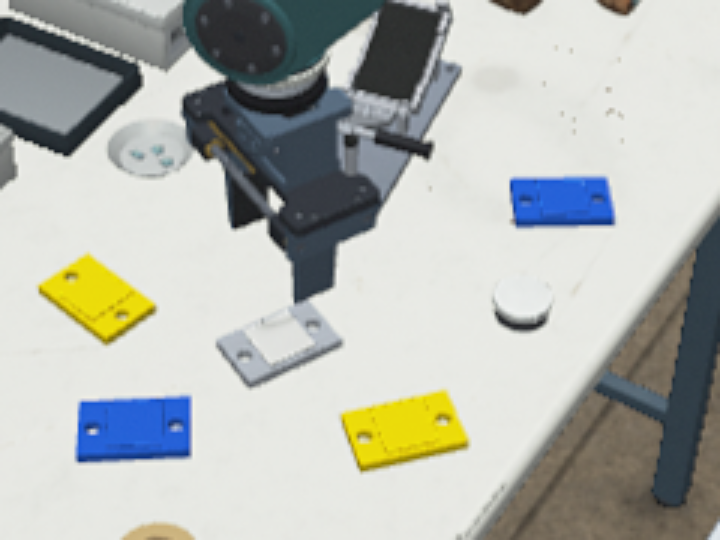

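View pics/t1.png

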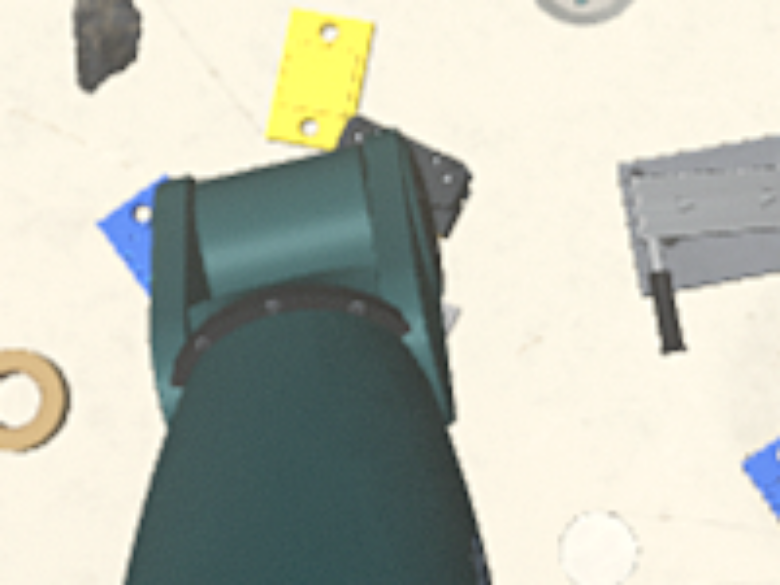

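step_arm(
  targets=[
    [[0,0,0.05],[0,0,0],1],
    [[0,0,0.08],[0,0,0],1],
    [[0,0,0.1015],[0,0,0],1],
    [[0,0,0.1015],[0,0,0],1],
    [[0,0,0.1015],[0,0,0],1],
    [[0,0,0.1015],[0,0,0],-1],
    [[0,0,0.1015],[0,0,0],-1],
    [[0,0,0.1015],[0,0,0],-1],
    [[0,0,0.1015],[0,0,0],-1],
    [[0,0,0.1015],[0,0,0],-1],
  ],
)

```text
clock: 3.7
position: [0.5315, 0.1504, 0.0185]
orientation: [0.977, -0.215, -0.0, 0.0]
force: [-0.2, 0.0, 2.0]
gripper_width: 0.0555
```

```bash
python3 - <<'E'
from h import *
st()
E
```

```text
t 3.7 q [ 0.234  0.498  2.078 -0.     0.566  0.667] p [0.5315 0.1504 0.0185] F [-0.2  0.   2. ] w 0.0555
[[ 0.908 -0.419 -0.   ]
 [-0.419 -0.908 -0.   ]
 [-0.     0.    -1.   ]]
```

```bash
python3 - <<'E'
from h import *
T=tilt();seat=jw(flip([.06,0,-.009]))
cmd(seat-T[:,2]*(.0185+.11),T)
E
```

```text
shift [ 0.2007  0.2326 -0.1498] turn [ 0.5909 -0.1896 -0.6017]
```

step_arm(
  targets=[
    [[0,0,-0.04],[0,0,0],-1],
    [[0,0,-0.1],[0,0,0],-1],
    [[0,0,-0.16],[0,0,0],-1],
    [[0,0,-0.16],[0,0,0],-1],
    [[0.201,0.233,-0.15],[0.591,-0.19,-0.602],-1],
    [[0.201,0.233,-0.15],[0.591,-0.19,-0.602],-1],
    [[0.201,0.233,-0.15],[0.591,-0.19,-0.602],-1],
    [[0.201,0.233,-0.15],[0.591,-0.19,-0.602],-1],
    [[0.201,0.233,-0.15],[0.591,-0.19,-0.602],-1],
    [[0.201,0.233,-0.15],[0.591,-0.19,-0.602],-1],
    [[0.201,0.233,-0.15],[0.591,-0.19,-0.602],-1],
    [[0.201,0.233,-0.15],[0.591,-0.19,-0.602],-1],
    [[0.201,0.233,-0.15],[0.591,-0.19,-0.602],-1],
    [[0.201,0.233,-0.15],[0.591,-0.19,-0.602],-1],
  ],
)

```text
clock: 5.45
position: [0.616, -0.1441, 0.1687]
orientation: [0.949, 0.09, -0.029, -0.299]
force: [-0.7, -0.2, -2.2]
gripper_width: 0.0555
```

```bash
python3 - <<'E'
from h import *
st();T=tilt();seat=jw(flip([.06,0,-.009]))
cmd(seat-T[:,2]*(.0185+.11),T);print(T.round(3))
cv2.imwrite("pics/s2.png",cv2.resize(bot.snapshot("scene")[180:330,240:400],None,fx=4,fy=4)); cv2.imwrite("pics/t2.png",cv2.resize(cv2.convertScaleAbs(bot.snapshot("top")[170:300,270:430],alpha=1.8),None,fx=4.5,fy=4.5))
E
```

```text
t 5.45 q [-0.451  0.514  1.762  0.497  1.298 -0.884] p [ 0.616  -0.1441  0.1687] F [-0.7 -0.2 -2.2] w 0.0555
[[ 0.982  0.155 -0.109]
 [ 0.189 -0.804  0.563]
 [-0.    -0.574 -0.819]]
shift [-0.      0.0009 -0.0002] turn [0.0001 0.0011 0.0012]
[[ 0.982  0.153 -0.107]
 [ 0.187 -0.805  0.563]
 [ 0.    -0.574 -0.819]]
```

View pics/s2.png

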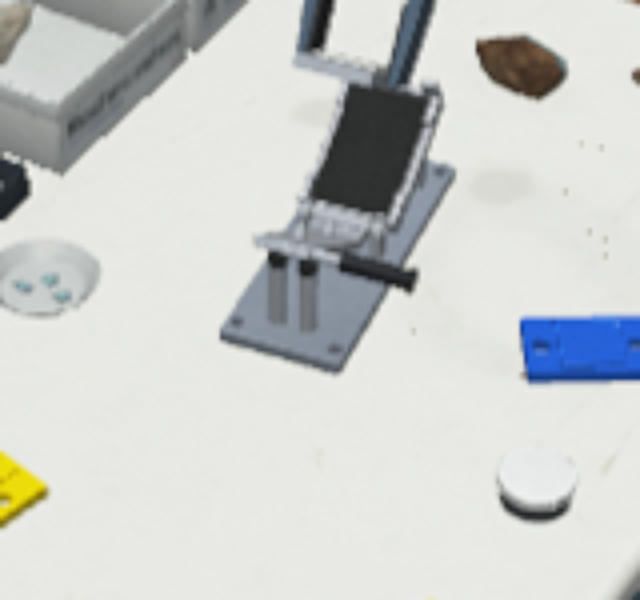

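View pics/t2.png

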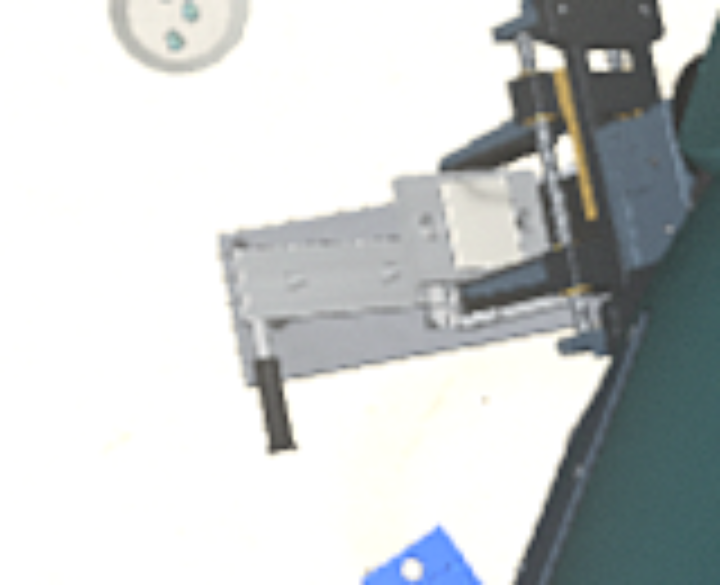

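```bash
python3 - <<'E'
from h import *
o=bot.get_obs();Rm=R.from_quat(o["orientation"]).as_matrix();O=o["position"]+.0185*Rm[:,2]
for n,s,ox,oy in(("top",4.5,270,170),("scene",4,240,180)):
  f=lambda P:((proj(n,P)-[ox,oy]+.5)*s-.5).round(0)
  print(n,"holes back/front",*[f(O+Rm@[0,y,z]) for y in(-.033,.033) for z in (0,-.01)])
  print("corners",*[f(O+Rm@[x,y,-.01]) for x in(-.028,.028) for y in (-.045,.045)])
  print("pins",*[f(jw(flip([x,0,z]))) for x in(.093,.027) for z in(-.009,.002)])
E
python3 - <<'E'
import cv2
E
python3 - <<'E'
from h import *
cv2.imwrite("pics/t2b.png",cv2.resize(cv2.convertScaleAbs(bot.snapshot("top")[200:270,315:405],alpha=1.3),None,fx=8,fy=8,interpolation=cv2.INTER_CUBIC))
E
```

```text
top holes back/front [[419. 232.]] [[431. 227.]] [[514. 225.]] [[527. 221.]]
corners [[424. 283.]] [[555. 272.]] [[402. 174.]] [[533. 168.]]
pins [[292. 282.]] [[304. 277.]] [[385. 274.]] [[397. 270.]]
scene holes back/front [[334.  77.]] [[338.  62.]] [[362.  79.]] [[366.  64.]]
corners [[372.  71.]] [[408.  74.]] [[293.  52.]] [[333.  56.]]
pins [[298. 237.]] [[301. 221.]] [[327. 233.]] [[330. 217.]]
```

View pics/t2b.png

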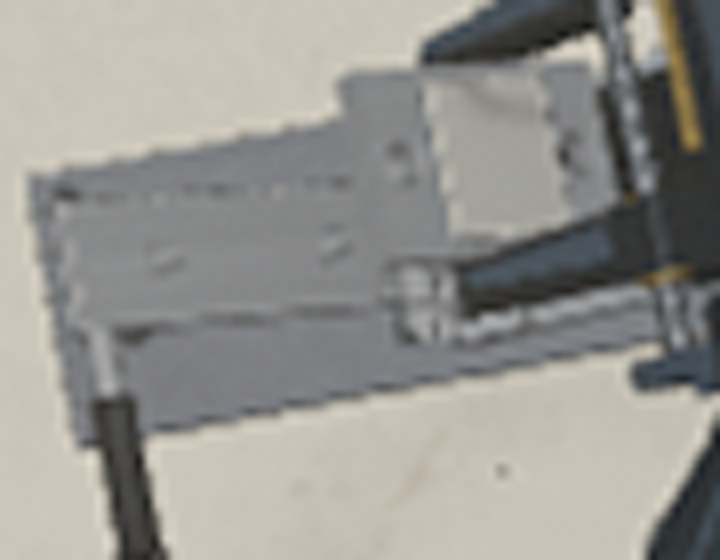

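```bash
python3 - <<'E'
from h import *
cv2.imwrite("pics/s2b.png",cv2.resize(bot.snapshot("scene")[175:245,300:365],None,fx=8,fy=8,interpolation=cv2.INTER_CUBIC))
o=bot.get_obs();Rm=R.from_quat(o["orientation"]).as_matrix();O=o["position"]+.0185*Rm[:,2]
f=lambda P:((proj("scene",P)-[300,175]+.5)*8-.5).round(0)
print("top-end corners front/back",*[f(O+Rm@[x,-.045,z]) for x in(-.028,.028) for z in (-.01,0)])
print("leaf end",*[f(jw(flip([.126,y,-.009]))) for y in(-.02,.02)])
E
```

```text
top-end corners front/back [[265. 183.]] [[258. 213.]] [[108. 144.]] [[101. 174.]]
leaf end [[ 29. 504.]] [[141. 534.]]
```

View pics/s2b.png

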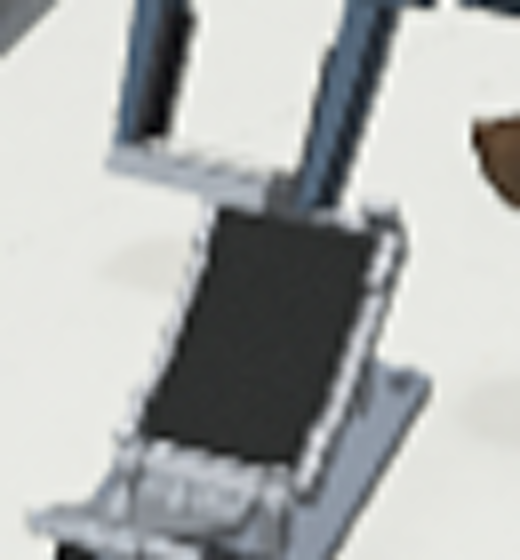

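step_arm(
  targets=[
    [[0,0.0025,0.04],[0,0,0],-1],
    [[0,0.0025,0.085],[0,0,0],-1],
    [[0,0.0025,0.085],[0,0,0],-1],
    [[0,0.0025,0.085],[0,0,0],-1],
    [[0,0.0025,0.085],[0,0,0],-1],
  ],
)

```text
clock: 6.28
position: [0.6084, -0.1004, 0.0986]
orientation: [0.95, 0.09, -0.027, -0.299]
force: [0.0, 0.1, -1.2]
gripper_width: 0.0556
```

```bash
python3 - <<'E'
from h import *
st()
a=bot.snapshot("top");b=bot.snapshot("scene")
cv2.imwrite("pics/t3.png",cv2.resize(cv2.convertScaleAbs(a[200:270,315:405],alpha=1.3),None,fx=8,fy=8,interpolation=cv2.INTER_CUBIC))
cv2.imwrite("pics/s3.png",cv2.resize(b[200:270,290:365],None,fx=8,fy=8,interpolation=cv2.INTER_CUBIC))
o=bot.get_obs();Rm=R.from_quat(o["orientation"]).as_matrix();O=o["position"]+.0185*Rm[:,2]
for n,ox,oy in(("top",315,200),("scene",290,200)):
  f=lambda P:((proj(n,P)-[ox,oy]+.5)*8-.5).round(0)
  print(n,"holes front",*[f(O+Rm@[0,y,z]) for y in(-.033,.033) for z in (-.01,)])
  print("corners",*[f(O+Rm@[x,y,-.01]) for x in(-.028,.028) for y in (-.045,.045)])
  print("stone",*[f(O+Rm@[x,y,-.013]) for x in(-.023,.023) for y in (-.022,.022)])
  print("pins",*[f(jw(flip([x,0,z]))) for x in(.093,.027) for z in(-.009,.002)])
E
```

```text
t 6.275 q [-0.399  0.581  1.82   0.546  1.168 -0.916] p [ 0.6084 -0.1004  0.0986] F [ 0.   0.1 -1.2] w 0.0556
[[ 0.982  0.154 -0.106]
 [ 0.187 -0.805  0.563]
 [ 0.002 -0.573 -0.82 ]]
top holes front [[238. 231.]] [[405. 218.]]
corners [[225. 325.]] [[452. 304.]] [[189. 142.]] [[416. 129.]]
stone [[287. 301.]] [[398. 291.]] [[258. 152.]] [[369. 145.]]
pins [[159. 261.]] [[180. 253.]] [[324. 248.]] [[346. 240.]]
scene holes front [[222. 208.]] [[279. 204.]]
corners [[289. 230.]] [[364. 222.]] [[133. 189.]] [[215. 183.]]
stone [[297. 216.]] [[334. 212.]] [[171. 182.]] [[210. 180.]]
pins [[196. 314.]] [[203. 283.]] [[254. 306.]] [[261. 275.]]
```

View pics/t3.png

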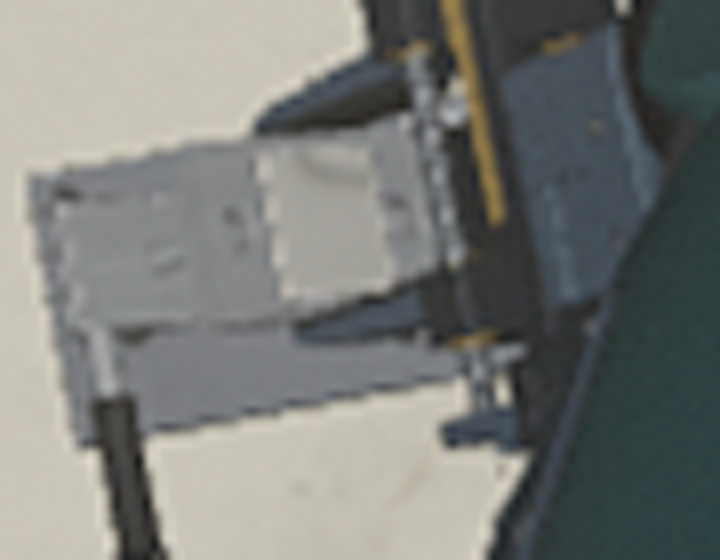

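View pics/s3.png

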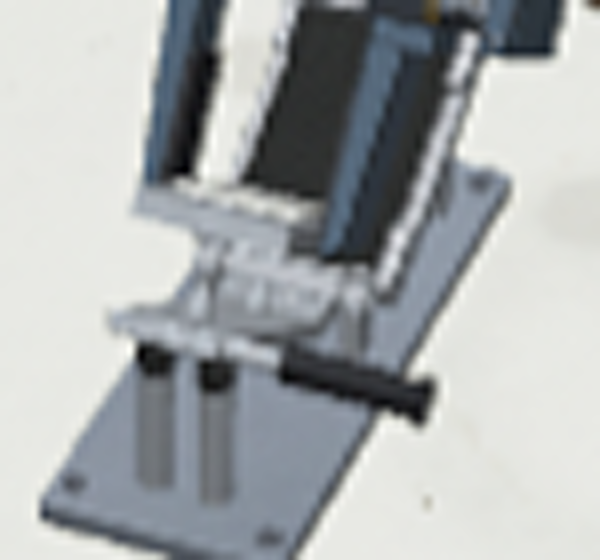

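```bash
python3 - <<'E'
from h import *
Rm=R.from_quat([0.949, 0.09, -0.029, -0.299]).as_matrix();O=np.array([0.616, -0.1441, 0.1687])+.0185*Rm[:,2]
f=lambda P:((proj("top",P)-[315,200]+.5)*8-.5).round(0)
print("stone",*[f(O+Rm@[x,y,-.013]) for x in(-.023,.023) for y in (-.022,.022)])
a=cv2.imread("pics/t3.png")[90:350,180:470]
cv2.imwrite("pics/t3b.png",cv2.resize(cv2.convertScaleAbs(a,alpha=1.9,beta=-80),None,fx=2.5,fy=2.3))
a=cv2.imread("pics/t2b.png")[50:300,330:620]
cv2.imwrite("pics/t2c.png",cv2.resize(cv2.convertScaleAbs(a,alpha=1.9,beta=-80),None,fx=2.5,fy=2.4))
E
```

```text
stone [[457. 239.]] [[571. 230.]] [[425.  82.]] [[539.  76.]]
```

View pics/t3b.png

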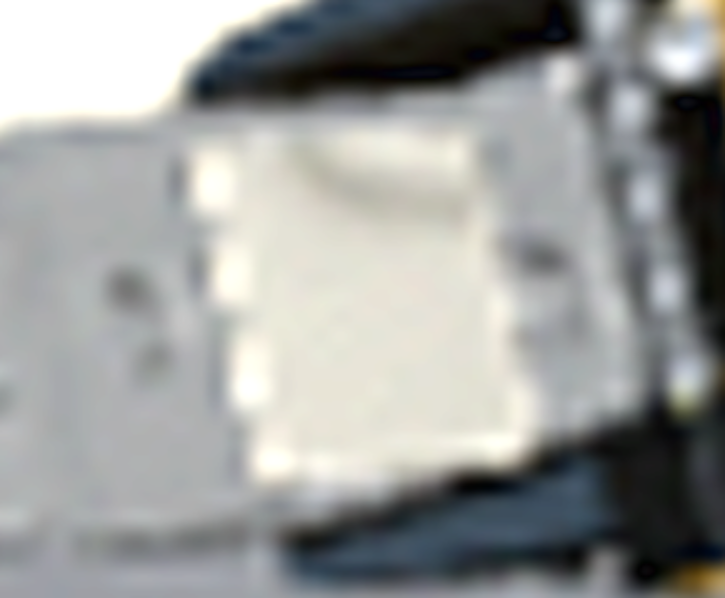

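View pics/t2c.png

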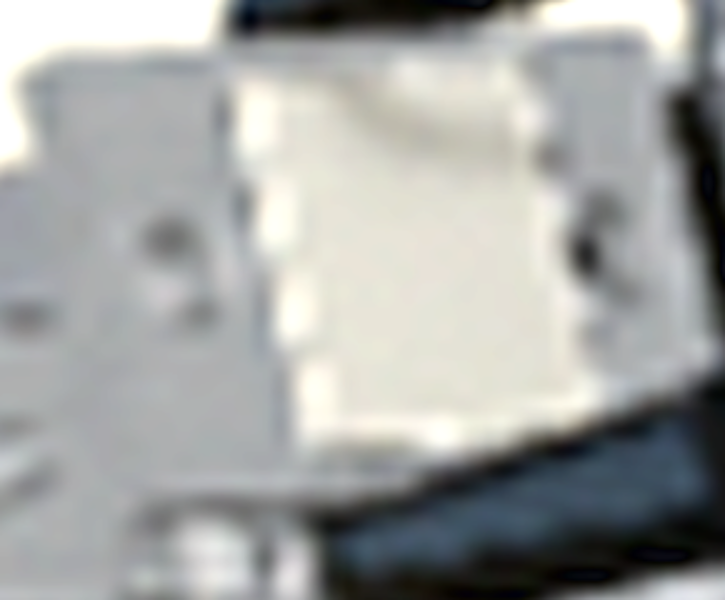

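step_arm(
  targets=[
    [[0,-0.001,0.01],[0,0,0],-1],
    [[0,-0.001,0.014],[0,0,0],-1],
    [[0,-0.001,0.017],[0,0,0],-1],
    [[0,-0.001,0.019],[0,0,0],-1],
    [[0,-0.001,0.019],[0,0,0],-1],
  ],
)

```text
clock: 7.0
position: [0.6052, -0.088, 0.0823]
orientation: [0.949, 0.09, -0.028, -0.3]
force: [0.2, 0.2, -2.1]
gripper_width: 0.0558
```

```bash
python3 - <<'E'
from h import *
st();T=tilt();seat=jw(flip([.06,0,-.009]))
cmd(seat-T[:,2]*(.0185),T)
a=bot.snapshot("top");b=bot.snapshot("scene")
cv2.imwrite("pics/t4.png",cv2.resize(cv2.convertScaleAbs(a[205:265,315:385],alpha=1.9,beta=-60),None,fx=10,fy=10,interpolation=cv2.INTER_CUBIC))
cv2.imwrite("pics/s4.png",cv2.resize(b[200:270,290:365],None,fx=8,fy=8,interpolation=cv2.INTER_CUBIC))
E
```

```text
t 7.0 q [-0.383  0.598  1.833  0.56   1.139 -0.923] p [ 0.6052 -0.088   0.0823] F [ 0.2  0.2 -2.1] w 0.0558
[[ 0.982  0.154 -0.108]
 [ 0.188 -0.804  0.564]
 [-0.    -0.574 -0.819]]
shift [ 0.0001 -0.0018  0.0063] turn [-0.0003  0.0004  0.0001]
```

View pics/t4.png

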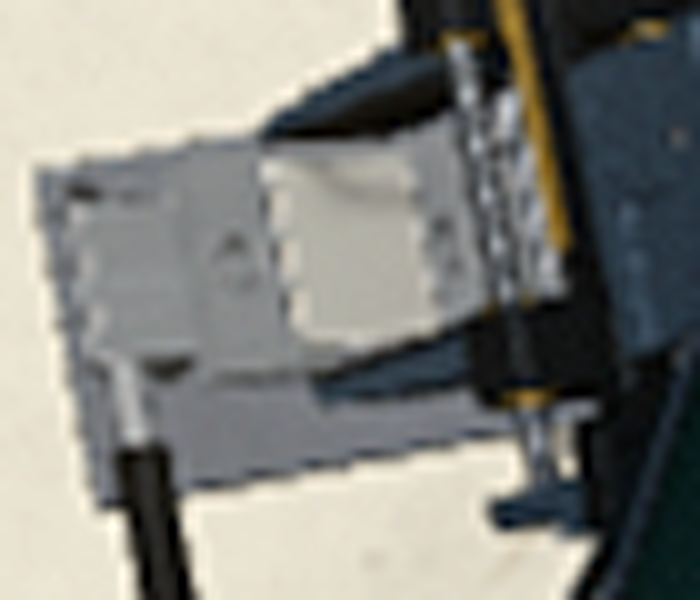

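View pics/s4.png

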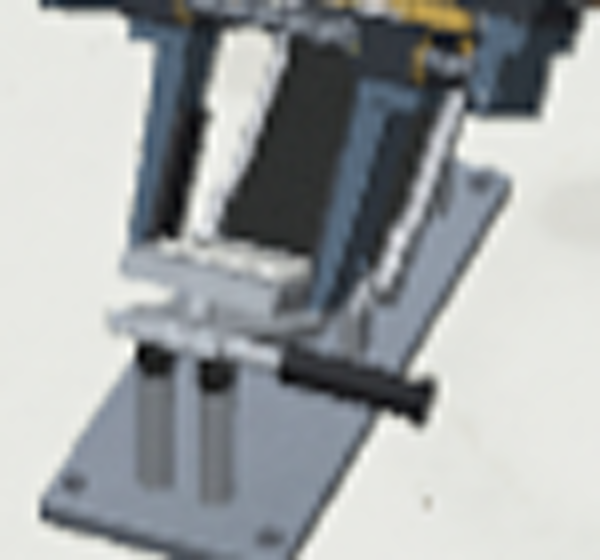

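step_arm(
  targets=[
    [[0,0,0.0025],[0,0,0],-1],
    [[0,0,0.004],[0,0,0],-1],
    [[0,0,0.0055],[0,0,0],-1],
    [[0,0,0.0055],[0,0,0],-1],
  ],
)

```text
clock: 7.6
position: [0.6045, -0.0848, 0.0777]
orientation: [0.949, 0.09, -0.029, -0.3]
force: [-1.2, -0.2, -2.1]
gripper_width: 0.0555
```

```bash
python3 - <<'E'
from h import *
st();T=tilt();seat=jw(flip([.06,0,-.009]))
cmd(seat-T[:,2]*(.0185),T)
a=bot.snapshot("top");b=bot.snapshot("scene")
cv2.imwrite("pics/t5.png",cv2.resize(cv2.convertScaleAbs(a[205:265,315:385],alpha=1.9,beta=-60),None,fx=10,fy=10,interpolation=cv2.INTER_CUBIC))
cv2.imwrite("pics/s5.png",cv2.resize(b[200:270,290:365],None,fx=8,fy=8,interpolation=cv2.INTER_CUBIC))
E
```

```text
t 7.6 q [-0.379  0.603  1.836  0.564  1.131 -0.925] p [ 0.6045 -0.0848  0.0777] F [-1.2 -0.2 -2.1] w 0.0555
[[ 0.982  0.154 -0.108]
 [ 0.188 -0.804  0.564]
 [-0.    -0.574 -0.819]]
shift [ 0.0001 -0.0018  0.0007] turn [-0.0004  0.0005  0.0001]
```

View pics/t5.png

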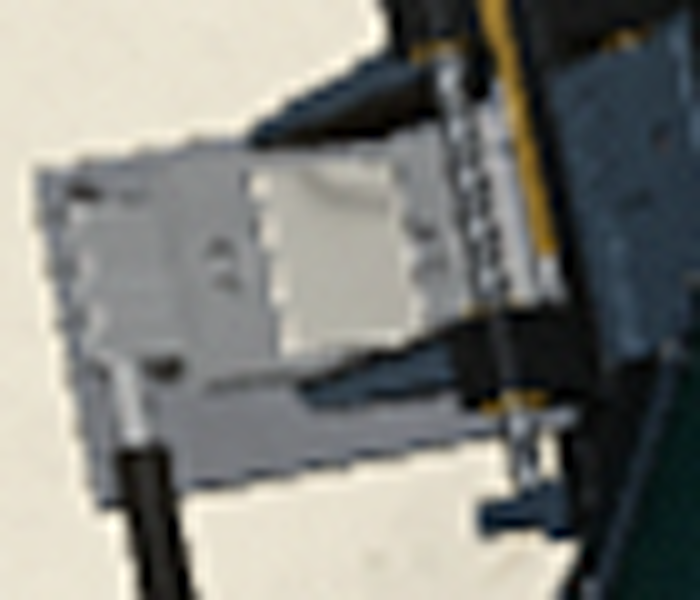

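View pics/s5.png

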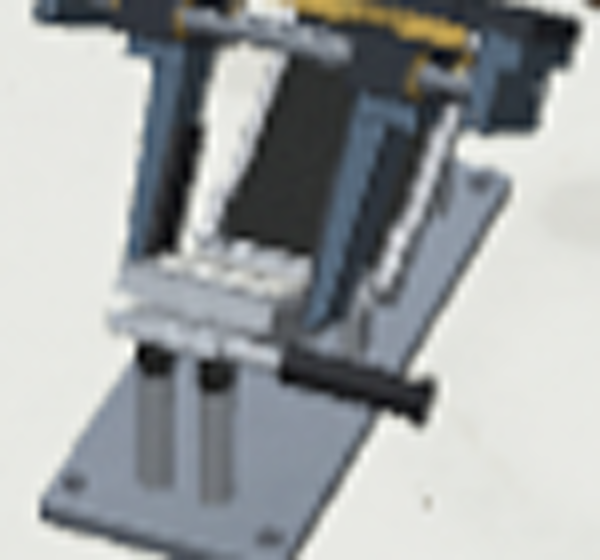

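step_arm(
  targets=[
    [[0,0,0.001],[0,0,0],-1],
    [[0,0,0.002],[0,0,0],-1],
    [[0,0,0.002],[0,0,0],-1],
  ],
)

```text
clock: 8.07
position: [0.6044, -0.0838, 0.0762]
orientation: [0.949, 0.09, -0.028, -0.299]
force: [-0.3, 0.1, -1.8]
gripper_width: 0.0555
```

```bash
python3 - <<'E'
from h import *
st();T=tilt();seat=jw(flip([.06,0,-.009]))
cmd(seat-T[:,2]*(.0185),T)
E
```

```text
t 8.075 q [-0.378  0.605  1.837  0.565  1.128 -0.926] p [ 0.6044 -0.0838  0.0762] F [-0.3  0.1 -1.8] w 0.0555
[[ 0.982  0.154 -0.108]
 [ 0.188 -0.804  0.564]
 [-0.    -0.574 -0.819]]
shift [ 0.0001 -0.0018 -0.0012] turn [-0.0003  0.0003  0.0001]
```

step_arm(
  targets=[
    [[0,0,0.001],[0,0,0],-1],
    [[0,0,0.0015],[0,0,0],-1],
    [[0,0,0.0015],[0,0,0],-1],
  ],
)

```text
clock: 8.45
position: [0.6044, -0.0835, 0.0758]
orientation: [0.949, 0.09, -0.028, -0.299]
force: [-5.3, -4.8, 9.5]
gripper_width: 0.0556
```

```bash
python3 - <<'E'
from h import *
st();T=tilt();seat=jw(flip([.06,0,-.009]))
cmd(seat-T[:,2]*(.0185),T)
b=bot.snapshot("scene")
cv2.imwrite("pics/s6.png",cv2.resize(b[215:255,295:345],None,fx=14,fy=14,interpolation=cv2.INTER_CUBIC))
E
```

```text
t 8.45 q [-0.378  0.605  1.838  0.566  1.127 -0.926] p [ 0.6044 -0.0835  0.0758] F [-5.3 -4.8  9.5] w 0.0556
[[ 0.982  0.154 -0.108]
 [ 0.188 -0.804  0.563]
 [ 0.    -0.574 -0.819]]
shift [-0.     -0.0018 -0.0016] turn [-0.0001  0.0001  0.0006]
```

View pics/s6.png

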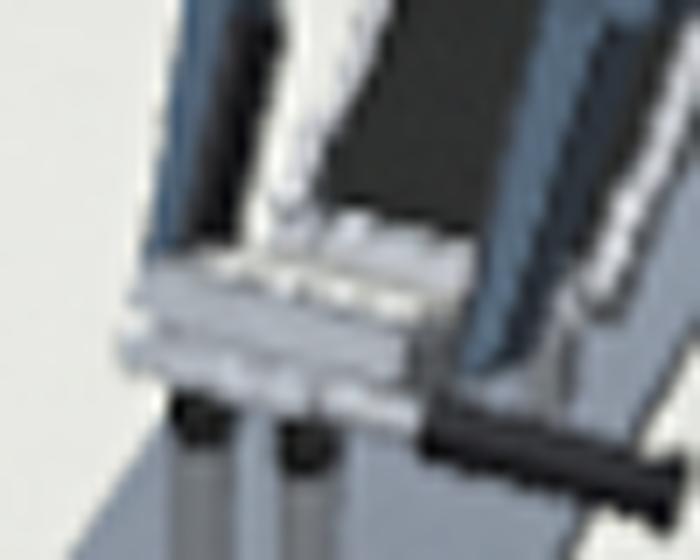

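step_arm(
  targets=[
    [[0,0,0],[0,0,0],0.6],
    [[0,0,0],[0,0,0],0.6],
    [[0,0,0],[0,0,0],0.6],
    [[0,0,0],[0,0,0],0.6],
    [[0,0,-0.03],[0,0,0],0.6],
    [[0,0,-0.08],[0,0,0],0.6],
    [[0,0,-0.12],[0,0,0],0.6],
    [[0,0,-0.12],[0,0,0],0.6],
  ],
)

```text
clock: 9.5
position: [0.6187, -0.1524, 0.1758]
orientation: [0.95, 0.09, -0.026, -0.298]
force: [0.3, -0.5, -0.7]
gripper_width: 0.0727
```

```bash
python3 - <<'E'
from h import *
st();
a=bot.snapshot("top");b=bot.snapshot("scene")
cv2.imwrite("pics/t7.png",cv2.resize(cv2.convertScaleAbs(a[205:265,315:385],alpha=1.9,beta=-60),None,fx=10,fy=10,interpolation=cv2.INTER_CUBIC))
cv2.imwrite("pics/s7.png",cv2.resize(b[200:270,290:365],None,fx=8,fy=8,interpolation=cv2.INTER_CUBIC))
for yaw in(100.8,-79.2): cmd(jw(flip([.118,.065,-.013]))+[0,0,.10],down(yaw))
E
```

```text
t 9.5 q [-0.461  0.51   1.751  0.493  1.31  -0.884] p [ 0.6187 -0.1524  0.1758] F [ 0.3 -0.5 -0.7] w 0.0727
[[ 0.982  0.155 -0.104]
 [ 0.186 -0.806  0.562]
 [ 0.004 -0.572 -0.821]]
shift [-0.0647 -0.1172  0.0576] turn [-0.4789 -0.4785 -1.5173]
shift [-0.0647 -0.1172  0.0576] turn [-0.4785  0.4789  1.5172]
```

View pics/t7.png

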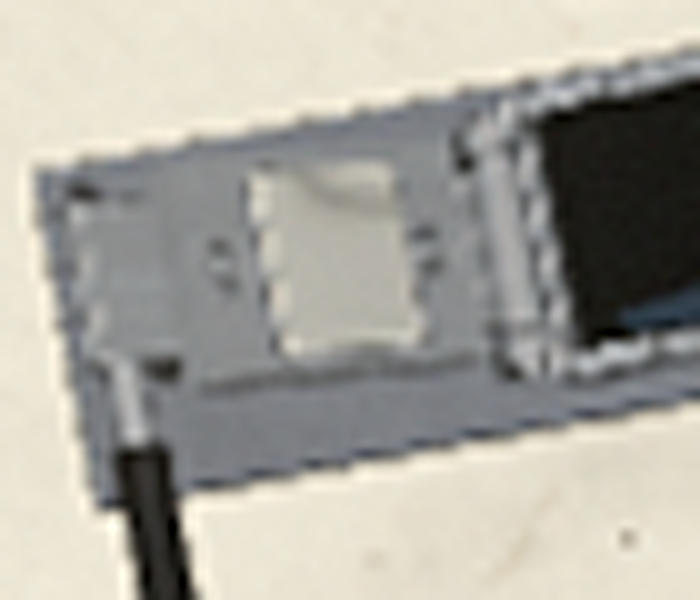

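View pics/s7.png

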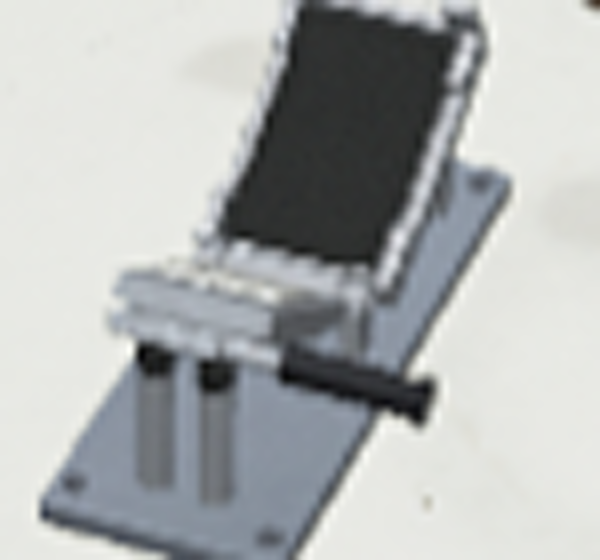

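step_arm(
  targets=[
    [[-0.065,-0.117,0.0],[-0.479,0.479,1.517],0.6],
    [[-0.065,-0.117,0.0],[-0.479,0.479,1.517],0.6],
    [[-0.065,-0.117,0.057],[-0.479,0.479,1.517],0.6],
    [[-0.065,-0.117,0.057],[-0.479,0.479,1.517],0.6],
    [[-0.065,-0.117,0.057],[-0.479,0.479,1.517],0.6],
    [[-0.065,-0.117,0.057],[-0.479,0.479,1.517],0.6],
    [[-0.065,-0.117,0.057],[-0.479,0.479,1.517],0.6],
    [[-0.065,-0.117,0.057],[-0.479,0.479,1.517],0.6],
    [[-0.065,-0.117,0.057],[-0.479,0.479,1.517],0.6],
    [[-0.065,-0.117,0.057],[-0.479,0.479,1.517],0.6],
    [[-0.065,-0.117,0.057],[-0.479,0.479,1.517],0.6],
    [[-0.065,-0.117,0.057],[-0.479,0.479,1.517],0.6],
    [[-0.065,-0.117,0.057],[-0.479,0.479,1.517],0.6],
    [[-0.065,-0.117,0.057],[-0.479,0.479,1.517],0.6],
  ],
)

```text
clock: 11.35
position: [0.5292, -0.0367, 0.1938]
orientation: [0.771, -0.637, 0.0, 0.0]
force: [-0.9, -0.3, -0.5]
gripper_width: 0.0727
```

```bash
python3 - <<'E'
from h import *
st();
b=bot.snapshot("scene")
cv2.imwrite("pics/s8.png",cv2.resize(b[140:290,260:400],None,fx=4,fy=4,interpolation=cv2.INTER_CUBIC))
cmd(jw(flip([.118,.065,-.013]))+[0,0,-.002],down(-79.2))
E
```

```text
t 11.35 q [-0.113  0.164  2.096 -0.     0.881  1.269] p [ 0.5292 -0.0367  0.1938] F [-0.9 -0.3 -0.5] w 0.0727
[[ 0.188 -0.982  0.   ]
 [-0.982 -0.188 -0.   ]
 [ 0.    -0.    -1.   ]]
shift [-9.000e-04 -1.000e-04  1.027e-01] turn [-0.0001 -0.0004  0.0007]
```

View pics/s8.png

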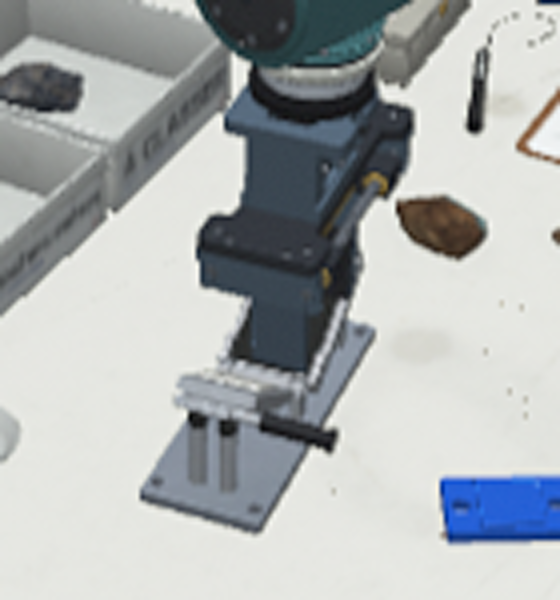

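step_arm(
  targets=[
    [[0,0,0.05],[0,0,0],0.6],
    [[0,0,0.09],[0,0,0],0.6],
    [[0,0,0.103],[0,0,0],0.6],
    [[0,0,0.103],[0,0,0],0.6],
    [[0,0,0.103],[0,0,0],-0.6],
    [[0,0,0.103],[0,0,0],-0.6],
    [[0,0,0.103],[0,0,0],-0.6],
    [[0,0,0.103],[0,0,0],-0.6],
    [[0,0,0.103],[0,0,0],-0.6],
  ],
)

```text
clock: 12.52
position: [0.5293, -0.0366, 0.0909]
orientation: [0.771, -0.637, 0.0, 0.0]
force: [-0.6, 0.6, 0.3]
gripper_width: 0.0259
```

```bash
python3 - <<'E'
from h import *
st();
a=bot.snapshot("top");b=bot.snapshot("scene")
cv2.imwrite("pics/s9.png",cv2.resize(b[190:290,280:380],None,fx=6,fy=6,interpolation=cv2.INTER_CUBIC))
T=down(-79.2)
h0=flip([.118,.065,-.013])
for th in np.arange(0,2.02,.15).tolist()+[2.01]: print(round(th,2),(T.T@(jw(flip([.118,.065,-.013],th))-jw(h0))).round(4))
E
```

```text
t 12.525 q [-1.130e-01  3.370e-01  2.124e+00 -1.000e-03  6.810e-01  1.270e+00] p [ 0.5293 -0.0366  0.0909] F [-0.6  0.6  0.3] w 0.0259
[[ 0.188 -0.982  0.   ]
 [-0.982 -0.188 -0.001]
 [ 0.001 -0.    -1.   ]]
0.0 [0. 0. 0.]
0.15 [ 0.0097  0.     -0.0149]
0.3 [ 0.0215  0.     -0.0282]
0.45 [ 0.0352  0.     -0.0396]
0.6 [ 0.0504  0.     -0.0488]
0.75 [ 0.0668  0.     -0.0557]
0.9 [ 0.0841  0.     -0.06  ]
1.05 [ 0.1018 -0.     -0.0617]
1.2 [ 0.1195  0.     -0.0607]
1.35 [ 0.137  0.    -0.057]
1.5 [ 0.1536  0.     -0.0509]
1.65 [ 0.1692  0.     -0.0422]
1.8 [ 0.1833 -0.     -0.0314]
1.95 [ 0.1956 -0.     -0.0186]
2.01 [ 0.2    0.    -0.013]
```

View pics/s9.png

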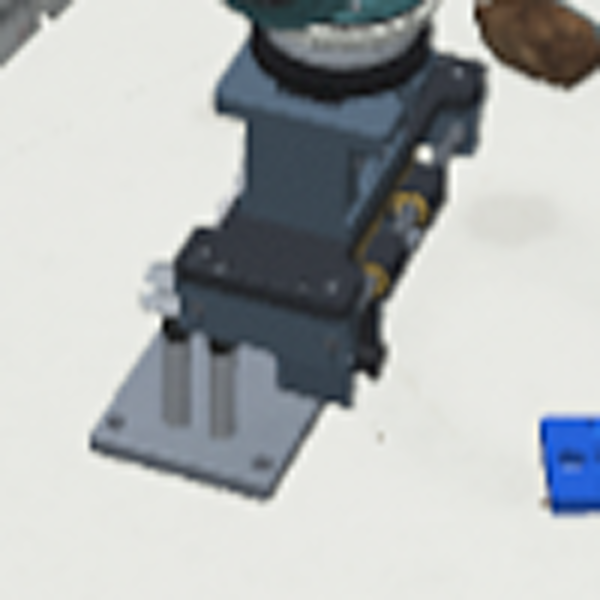

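step_arm(
  targets=[
    [[0,0,0],[0,0,0],-0.64],
    [[0,0,0],[0,0,0],-0.64],
    [[0.0046,0,-0.0076],[0,0,0],-0.64],
    [[0.0097,0,-0.0149],[0,0,0],-0.64],
    [[0.0153,0,-0.0217],[0,0,0],-0.64],
    [[0.0215,0,-0.0282],[0,0,0],-0.64],
    [[0.0281,0,-0.0341],[0,0,0],-0.64],
    [[0.0352,0,-0.0396],[0,0,0],-0.64],
    [[0.0426,0,-0.0444],[0,0,0],-0.64],
    [[0.0504,0,-0.0488],[0,0,0],-0.64],
    [[0.0504,0,-0.0488],[0,0,0],-0.64],
  ],
)

```text
clock: 14.0
position: [0.539, -0.0866, 0.1398]
orientation: [0.77, -0.637, 0.0, 0.0]
force: [0.6, 1.8, 0.7]
gripper_width: 0.0162
```

```bash
python3 - <<'E'
from h import *
st();
a=bot.snapshot("top");b=bot.snapshot("scene")
cv2.imwrite("pics/s10.png",cv2.resize(b[160:290,270:390],None,fx=5,fy=5,interpolation=cv2.INTER_CUBIC))
cv2.imwrite("pics/t10.png",cv2.resize(cv2.convertScaleAbs(a[185:285,305:425],alpha=1.9,beta=-30),None,fx=6,fy=6,interpolation=cv2.INTER_CUBIC))
E
```

```text
t 14.0 q [-2.020e-01  2.730e-01  2.085e+00 -1.000e-03  7.830e-01  1.181e+00] p [ 0.539  -0.0866  0.1398] F [0.6 1.8 0.7] w 0.0162
[[ 0.187 -0.982  0.001]
 [-0.982 -0.187 -0.001]
 [ 0.001 -0.    -1.   ]]
```

View pics/s10.png

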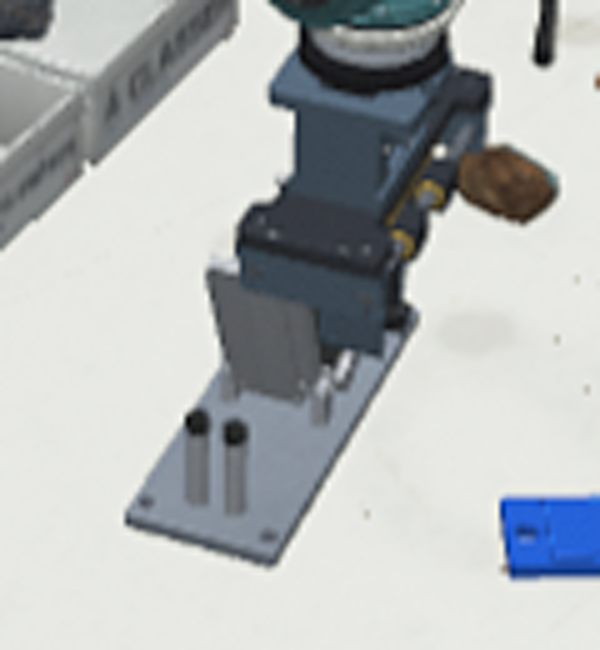

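View pics/t10.png

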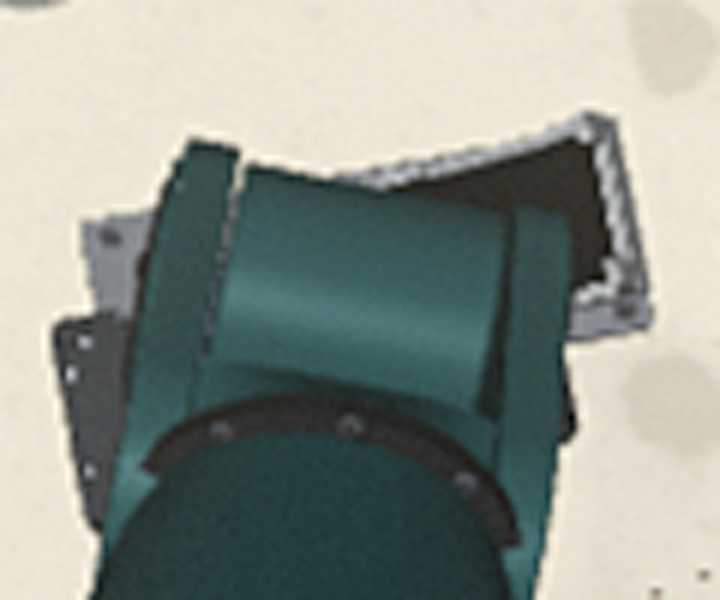

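step_arm(
  targets=[
    [[0.008,0,-0.0037],[0,0,0],-0.64],
    [[0.0164,0,-0.0069],[0,0,0],-0.64],
    [[0.025,0,-0.0093],[0,0,0],-0.64],
    [[0.0337,0,-0.0112],[0,0,0],-0.64],
    [[0.0426,0,-0.0124],[0,0,0],-0.64],
    [[0.0514,0,-0.0129],[0,0,0],-0.64],
    [[0.0691,0,-0.0119],[0,0,0],-0.64],
    [[0.0866,0,-0.0082],[0,0,0],-0.64],
    [[0.1032,0,-0.0021],[0,0,0],-0.64],
    [[0.1188,0,0.0066],[0,0,0],-0.64],
    [[0.1329,0,0.0174],[0,0,0],-0.64],
    [[0.1452,0,0.0302],[0,0,0],-0.64],
    [[0.1496,0,0.0358],[0,0,0],-0.64],
    [[0.1496,0,0.0358],[0,0,0],-0.64],
    [[0.1496,0,0.0358],[0,0,0],-0.64],
  ],
)

```text
clock: 15.98
position: [0.5657, -0.2312, 0.1026]
orientation: [0.771, -0.637, -0.002, -0.0]
force: [-2.7, 15.9, 3.0]
gripper_width: 0.0165
```

```bash
python3 - <<'E'
from h import *
st();
a=bot.snapshot("top");b=bot.snapshot("scene")
cv2.imwrite("pics/s11.png",cv2.resize(b[160:290,270:390],None,fx=5,fy=5,interpolation=cv2.INTER_CUBIC))
cv2.imwrite("pics/t11.png",cv2.resize(cv2.convertScaleAbs(a[185:285,305:425],alpha=1.9,beta=-30),None,fx=6,fy=6,interpolation=cv2.INTER_CUBIC))
E
```

```text
t 15.975 q [-0.427  0.422  1.96   0.002  0.764  0.954] p [ 0.5657 -0.2312  0.1026] F [-2.7 15.9  3. ] w 0.0165
[[ 0.188 -0.982 -0.003]
 [-0.982 -0.188  0.003]
 [-0.003  0.003 -1.   ]]
```

View pics/s11.png

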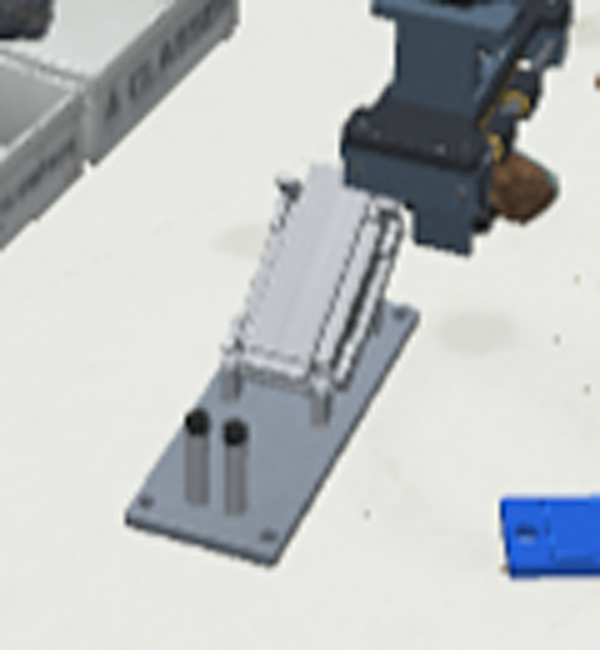

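View pics/t11.png

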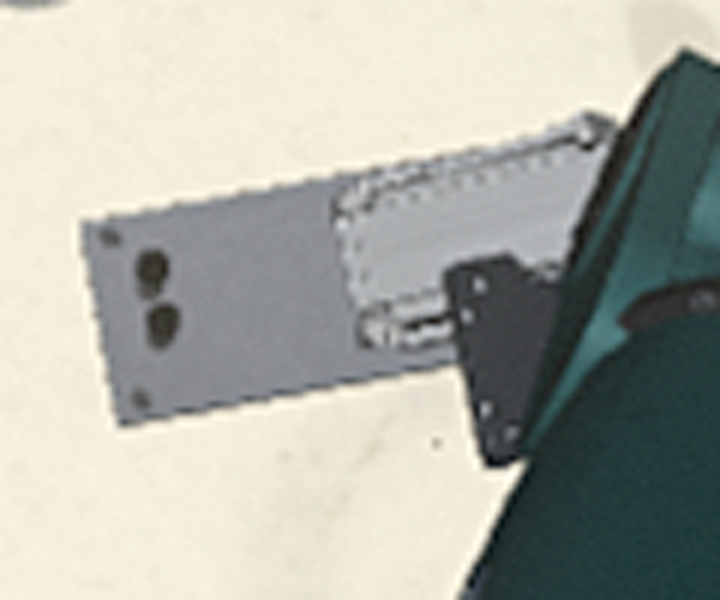

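step_arm(
  targets=[
    [[-0.0044,0,-0.0056],[0,0,0],-0.64],
    [[-0.0105,0,-0.0121],[0,0,0],-0.64],
    [[-0.0167,0,-0.0184],[0,0,0],-0.64],
    [[-0.0236,0,-0.024],[0,0,0],-0.64],
    [[-0.0308,0,-0.0292],[0,0,0],-0.64],
    [[-0.0384,0,-0.0337],[0,0,0],-0.64],
    [[-0.0464,0,-0.0379],[0,0,0],-0.64],
    [[-0.0464,0,-0.0379],[0,0,0],-0.64],
  ],
)

```text
clock: 17.08
position: [0.5579, -0.1867, 0.1419]
orientation: [0.771, -0.637, 0.0, 0.0]
force: [0.4, -1.4, -0.3]
gripper_width: 0.0164
```

```bash
python3 - <<'E'
from h import *
st();
a=bot.snapshot("top");b=bot.snapshot("scene")
cv2.imwrite("pics/s12.png",cv2.resize(b[160:290,270:390],None,fx=5,fy=5,interpolation=cv2.INTER_CUBIC))
cv2.imwrite("pics/t12.png",cv2.resize(cv2.convertScaleAbs(a[185:285,305:425],alpha=1.9,beta=-30),None,fx=6,fy=6,interpolation=cv2.INTER_CUBIC))
E
```

```text
t 17.075 q [-0.362  0.329  2.    -0.     0.812  1.019] p [ 0.5579 -0.1867  0.1419] F [ 0.4 -1.4 -0.3] w 0.0164
[[ 0.188 -0.982 -0.   ]
 [-0.982 -0.188 -0.   ]
 [ 0.     0.    -1.   ]]
```

View pics/s12.png

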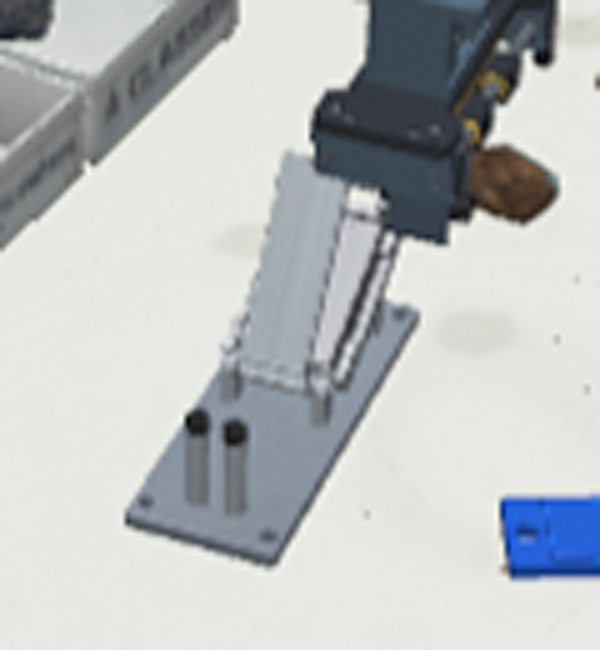

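View pics/t12.png

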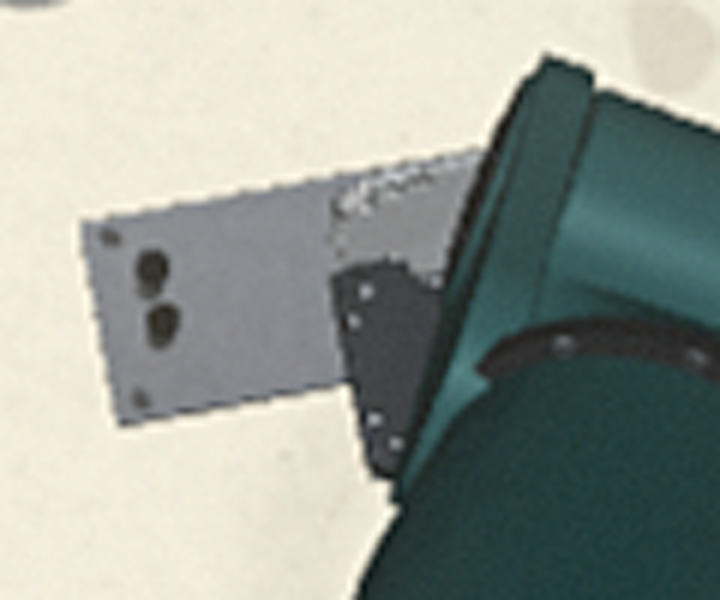

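step_arm(
  targets=[
    [[-0.0166,0,-0.0061],[0,0,0],-0.64],
    [[-0.0341,0,-0.0098],[0,0,0],-0.64],
    [[-0.0518,0,-0.0108],[0,0,0],-0.64],
    [[-0.0695,0,-0.0091],[0,0,0],-0.64],
    [[-0.0868,0,-0.0048],[0,0,0],-0.64],
    [[-0.0952,0,-0.0016],[0,0,0],-0.64],
    [[-0.1032,0,0.0021],[0,0,0],-0.64],
    [[-0.111,0,0.0065],[0,0,0],-0.64],
    [[-0.1184,0,0.0113],[0,0,0],-0.64],
    [[-0.1255,0,0.0168],[0,0,0],-0.64],
    [[-0.1321,0,0.0227],[0,0,0],-0.64],
    [[-0.1383,0,0.0292],[0,0,0],-0.64],
    [[-0.1439,0,0.036],[0,0,0],-0.64],
    [[-0.149,0,0.0433],[0,0,0],-0.64],
    [[-0.1536,0,0.0509],[0,0,0],-0.64],
    [[-0.1536,0,0.0509],[0,0,0],-0.64],
    [[-0.1536,0,0.0509],[0,0,0],-0.64],
  ],
)

```text
clock: 19.3
position: [0.529, -0.0365, 0.0907]
orientation: [0.771, -0.637, -0.0, 0.0]
force: [-2.9, 3.4, 0.6]
gripper_width: 0.0166
```

```bash
python3 - <<'E'
from h import *
st();
a=bot.snapshot("top");b=bot.snapshot("scene")
cv2.imwrite("pics/s13.png",cv2.resize(b[160:290,270:390],None,fx=5,fy=5,interpolation=cv2.INTER_CUBIC))
cv2.imwrite("pics/t13.png",cv2.resize(cv2.convertScaleAbs(a[185:285,305:425],alpha=1.9,beta=-30),None,fx=6,fy=6,interpolation=cv2.INTER_CUBIC))
E
```

```text
t 19.3 q [-1.130e-01  3.370e-01  2.124e+00 -1.000e-03  6.810e-01  1.270e+00] p [ 0.529  -0.0365  0.0907] F [-2.9  3.4  0.6] w 0.0166
[[ 0.188 -0.982 -0.001]
 [-0.982 -0.188 -0.   ]
 [ 0.     0.001 -1.   ]]
```

View pics/s13.png

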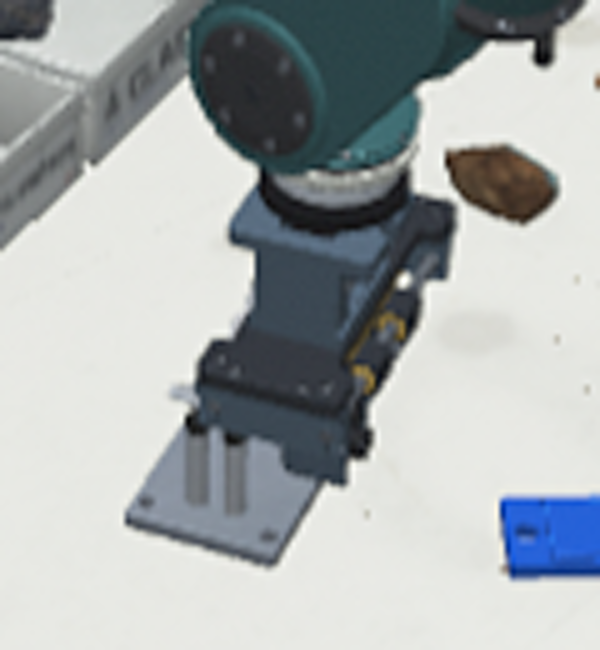

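View pics/t13.png

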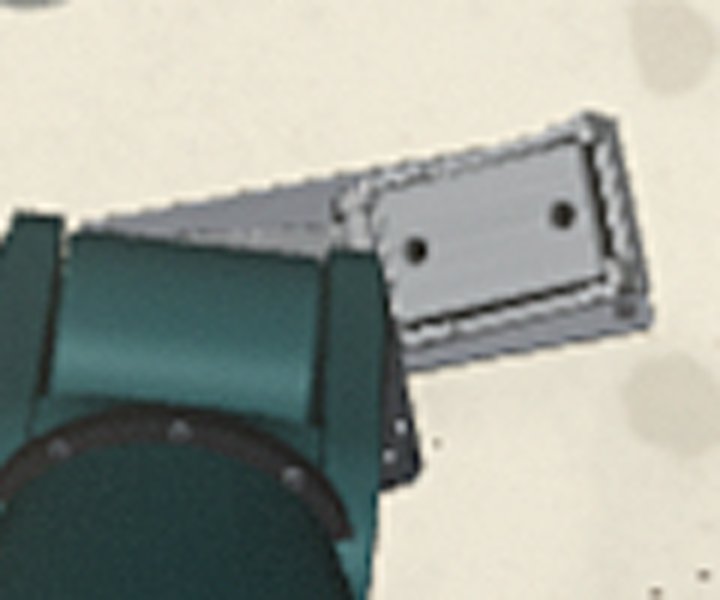

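Carrier is in the nest, back up. I open and lift clear.

step_arm(
  targets=[
    [[0,0,0],[0,0,0],0.2],
    [[0,0,0],[0,0,0],0.2],
    [[0,0,0],[0,0,0],0.2],
    [[0,0,0],[0,0,0],0.2],
    [[0,0,-0.03],[0,0,0],0.2],
    [[0,0,-0.08],[0,0,0],0.2],
    [[0,0,-0.14],[0,0,0],0.2],
    [[0.05,-0.05,-0.15],[0,0,0],0.2],
    [[-0.1,-0.05,-0.15],[0,0,0],0.2],
    [[-0.2,-0.05,-0.15],[0,0,0],0.2],
    [[-0.2,-0.05,-0.15],[0,0,0],0.2],
    [[-0.2,-0.05,-0.15],[0,0,0],0.2],
    [[-0.2,-0.05,-0.15],[0,0,0],0.2],
    [[-0.2,-0.05,-0.15],[0,0,0],0.2],
    [[-0.2,-0.05,-0.15],[0,0,0],0.2],
  ],
)

```text
clock: 21.28
position: [0.541, 0.1683, 0.2406]
orientation: [0.77, -0.638, 0.0, 0.0]
force: [0.9, 0.0, 0.2]
gripper_width: 0.0549
```

```bash
python3 - <<'E'
from h import *
st();
a=bot.snapshot("top");b=bot.snapshot("scene")
cv2.imwrite("pics/s14.png",cv2.resize(b[180:290,280:380],None,fx=6,fy=5.4,interpolation=cv2.INTER_CUBIC))
cv2.imwrite("pics/t14.png",cv2.resize(cv2.convertScaleAbs(a[185:285,305:425],alpha=1.7,beta=-30),None,fx=6,fy=6,interpolation=cv2.INTER_CUBIC))
cv2.imwrite("pics/top_end.png",a);cv2.imwrite("pics/scene_end.png",b)
E
```

```text
t 21.275 q [ 2.610e-01  1.580e-01  2.001e+00 -1.000e-03  9.820e-01  1.644e+00] p [0.541  0.1683 0.2406] F [0.9 0.  0.2] w 0.0549
[[ 0.187 -0.982  0.   ]
 [-0.982 -0.187 -0.001]
 [ 0.001  0.    -1.   ]]
```

View pics/s14.png

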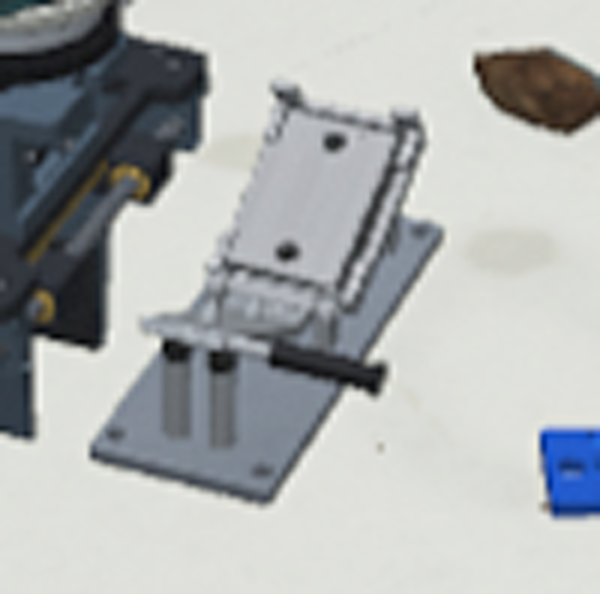

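View pics/t14.png

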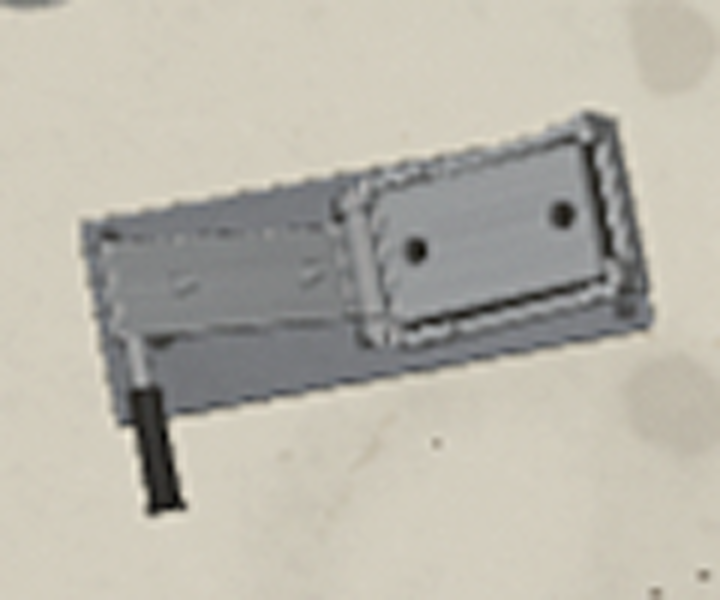

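View pics/scene_end.png

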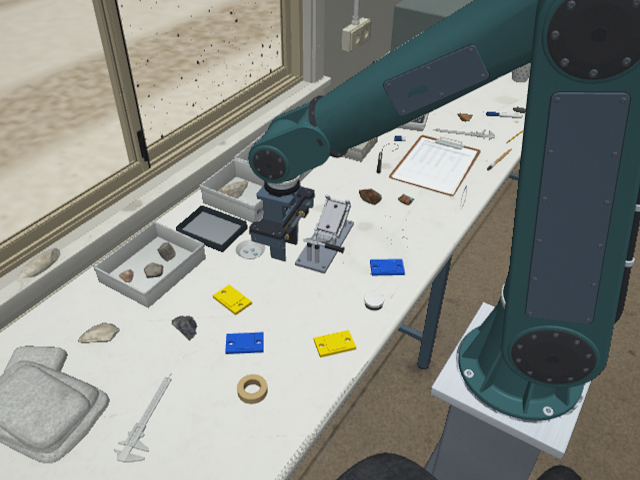

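```bash
python3 - <<'E'
from h import *
def line(n,uv):
    a=ray(n,uv,0.);b=ray(n,uv,.2);return a,(b-a)/np.linalg.norm(b-a)
def tri(u,v):
    (a,d),(b,e)=line("top",u),line("scene",v)
    A=np.stack([d,-e],1);s=np.linalg.lstsq(A,b-a,rcond=None)[0];return (a+d*s[0]+b+e*s[1])/2,np.linalg.norm(a+d*s[0]-b-e*s[1])
t=lambda U,V:px(U,V,6,305,185);s=lambda U,V:((U+.5)/6-.5+280,(V+.5)/5.4-.5+180)
L,e1=tri(t(415,250),s(288,250));H,e2=tri(t(563,213),s(334,142))
d=H-L;print(L,H,e1,e2,np.linalg.norm(d),"pitch",np.degrees(np.arcsin(d[2]/np.linalg.norm(d))),"yaw",np.degrees(np.arctan2(-d[1],-d[0])))
E
```

```text
[ 0.61681651 -0.1456029   0.05163613] [ 0.62744239 -0.20285587  0.0823078 ] 0.0009300152668096727 0.000503028916820676 0.06581460978438115 pitch 27.77699191287602 yaw 100.514197251781
```

```bash
python3 - <<'E'
import cv2
a=cv2.imread("pics/top_end.png");b=cv2.imread("pics/scene_end.png")
cv2.imwrite("pics/t15.png",cv2.resize(cv2.convertScaleAbs(a[200:245,358:415],alpha=1.9,beta=-40),None,fx=12,fy=12,interpolation=cv2.INTER_CUBIC))
cv2.imwrite("pics/s15.png",cv2.resize(b[192:243,312:355],None,fx=11,fy=11,interpolation=cv2.INTER_CUBIC))
E
```

```text
(no output)
```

View pics/t15.png

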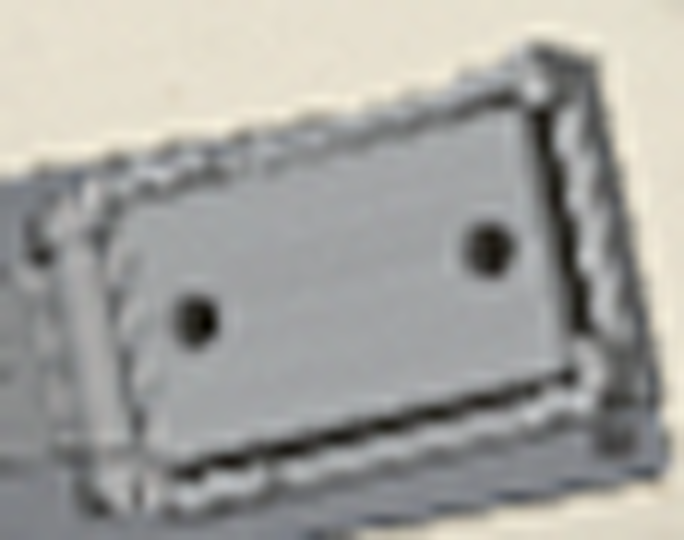

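View pics/s15.png

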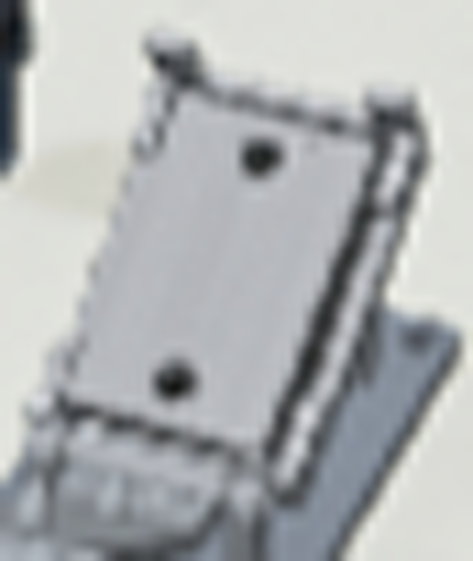

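```bash
python3 - <<'E'
from h import *
def line(n,uv):
    a=ray(n,uv,0.);b=ray(n,uv,.2);return a,(b-a)/np.linalg.norm(b-a)
def tri(u,v):
    (a,d),(b,e)=line("top",u),line("scene",v)
    s=np.linalg.lstsq(np.stack([d,-e],1),b-a,rcond=None)[0];return (a+d*s[0]+b+e*s[1])/2
P=[]
for T,S in(((525,108),(185,92)),((575,365),(375,142)),((120,215),(70,400)),((165,470),(265,455)),((197,322),(176,380)),((490,249),(261,157))):
    w=tri(px(*T,12,358,200),px(*S,11,312,192));P.append(Rz(JY).T@(w-[*JIG,0]))
P=np.array(P);print(P.round(4))
A=np.c_[P[:,:2],np.ones(6)];k=np.linalg.lstsq(A,P[:,2],rcond=None)[0];print("slope x,y deg",np.degrees(np.arctan(k[:2])),"res",(A@k-P[:,2]).round(4))
E
```

```text
[[-0.09   -0.0262  0.0882]
 [-0.0891  0.0275  0.0881]
 [-0.0104 -0.0264  0.0435]
 [-0.0089  0.0284  0.0436]
 [-0.0207 -0.0006  0.0504]
 [-0.078   0.0001  0.0829]]
slope x,y deg [-29.23385185   0.70527739] res [ 0.0002  0.0005  0.0004  0.0001 -0.0005 -0.0008]
```

Slope 29.2° (nominal 30°), cross tilt 0.7°: the carrier lies flat in the nest. I hand in.

```bash
python3 - <<'E'
from bench import bot
print(bot.job_done())
E
```

```text
the job is handed in; nothing more can be done
None
```

I set the carrier on the flipper's pins with its stone outwards and let go. Then I swung the flipper fully over by its handle, swung it back empty, and handed the job in at about 21 s.

- **Carrier:** Six points taken from the two cameras put its back at a 29.2° slope (the nest floor slopes 30°) with 0.7° of sideways tilt. They fit a plane within 1 mm, so it lies flat and face-down. An earlier check from the two holes alone gave 27.8°, which is within the pixel error.
- **Flipper and arm:** The pictures show the flipper back on its stop, with the arm clear of everything.
- **Swung-over end:** The handle stopped about 2 mm short of the computed end point, with about 16 N on the tool. I took this to be the stop plus error in my measured jig position.
- **Bystanders:** The other things look unmoved in the last scene picture, judged by eye. The gripper hides part of the dish in that view. I did not measure them again.

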